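# Shut and bolt the reject box

## Task

Push the sliding lid of the steel reject box fully shut, then lock it: lift the bolt's handle out of its rest notch, slide the bolt through the keeper on the lid and on against the spring buffer until the handle meets its stop, and lay the handle down in the lock notch there so that it stays when you let go. Do not lean on the lamp bar above the bolt, and leave the bowl, the bottle and the gauge block where they are.

Things in the scene. Friction and masses are not known exactly. Their poses are not given: they have to be found in the camera images.
- box: Grey steel reject box, fixed to the bench, 200 (x) x 415 (y, -210 to 205) x 80 mm high, turned by its yaw. Origin: on the bench, under the bolt's rod line (x 0). All mm below are in this frame. Its flat deck (z 80) carries the bolt track for y below 25; the sliding lid covers y 28 to 198. Robot's side is -x, the bolt locks towards +y.
- bolt: Loose steel barrel bolt, 0.35 kg. Origin: middle of the rod (16 mm thick, 180 long, round ends, along its y, tip at +y). From there a straight handle bar, 12 mm wide (y) and 14 thick, reaches 70 mm from the rod's axis along (-0.866, 0, 0.5) of the bolt's axes. At rest its axes are those of the box: the handle leans 60 degrees from vertical towards -x. Lifting turns it about the rod.
- bolt_grip (a point): Middle line of the handle, 60 mm from the rod's axis: grip here across the 12 mm width (along y). With the handle down in a notch it is at z about 126 mm; resting on the wall between the notches, 138 mm or more.
- bolt_tip (a point): Round end of the rod that enters the keeper, 90 mm beyond the handle's middle. In the box frame its y is about 20 mm at rest and 67 to 84 mm when locked, as the lock plate is set.
- rest_notch (a point): Middle of the rest notch, (-25, -70, 109), y -80 to -60. A thin wall in front of the rod (x -28 to -22, top z 109) has two notches for the handle, floor z 100; between them the handle passes only when lifted to within 40 degrees of vertical. The lock notch ends at the second strap, whose side stops the handle with its middle at y -12.5 (+-6); there it drops in, or up to 4 mm short of there.
- lid (a joint): Opening of the sliding lid, m: 0 fully shut, up to 0.09; the lid opens towards -x of the box (towards the robot). It moves stiffly (about 3 N) and stays where it is left.
- lid_tab (a point): Middle of the top edge of the lid's upright tab, a plate 8 mm thick (x), 60 mm wide (y), 37 mm high standing on the lid, top at z 121 mm; box frame (-60 minus lid opening, 113, 121).
- keeper (a point): Mouth centre of the keeper on the lid: a square staple facing -y, 22 mm wide inside, 26 deep (y 34 to 60); at (0, 34, 96) when the lid is shut. If the lid is open over 4 mm the bolt hits its cheek.
- lamp: Lamp bar: white round bar 20 mm thick, 400 long, along y, straight above the lifted handle at x -30, z 270 mm (underside 260), on two posts at the rear (x 88, y -190 and 180). Origin same as the box's. It keeps an upright gripper from holding the lifted handle: tilt the tool 25 to 50 degrees, gripper's body on the robot's side.
- bowl: Steel bowl, 150 mm wide, 65 mm high; bystander. Origin: centre of its underside.
- bottle: Clear bottle, 64 mm wide, 180 mm high; bystander. Origin: centre of its underside.
- gauge: Dark steel gauge block with a hole, 100 x 70 x 30 mm; bystander. Origin: centre of its underside.
- track (a point): Point on the rod line, (0, -45, 96). The rod lies along y on a base plate (top z 88, x -32 to 32), captive with 1.5 mm play under two straps, 24 and 22 mm long, x -16 to 16, top z 112: the first at y -107 to -83, the second on the lock plate. The lock plate (second strap with the lock notch) is set anywhere within 6 mm along y of its nominal place and its place is not measured: find it by touch.
- buffer_face (a point): Face of the spring buffer on the lid, a 14 mm round steel plunger just behind the keeper, at (0, 60, 96) with the lid shut. The bolt's tip must push it in 8 to 23 mm (5 to 11 N) before the handle can drop into the lock notch; it then presses the handle back against the notch's side. Let go too soon, it pushes the bolt back.

How it is judged (in metres and radians):
On the way, in this order (a step that is already met when the one before it is completed fails the run):
1. The lid is fully shut (within 3 mm) with the bolt still drawn back (value of joint lid below 0.003 m and y of bolt_tip in the frame of box below 0.03 m), for 0.2 s.
2. The bolt's tip has passed through the keeper (at least 57 mm along y in the box frame) (y of bolt_tip in the frame of box above 0.057 m), for 0.1 s.
At the end, for the whole second after the job is handed in: The lid is shut (within 4 mm); the bolt is through the keeper with its tip at least 65 mm along the box frame's y, pressing in the buffer, and its handle lies down in the lock notch on the robot's side (grip point less than 132 mm above the bench), at rest and let go (value of joint lid below 0.004 m and y of bolt_tip in the frame of box above 0.065 m and z of bolt_grip in the frame of box below 0.132 m and x of bolt_grip in the frame of box below -0.04 m and linear speed of bolt below 0.01 m/s); the robot touches nothing.
It fails at once if a bystander (bowl, bottle or gauge block) is moved more than 25 mm (distance of any of bowl, bottle, gauge from where it was at the start of the episode above 0.025 m).
It fails at once if the robot presses on the lamp bar with more than 10 N (contact force between any of the arm, the fingers and lamp above 10 N).
It also fails if it takes over 58 s, if anything falls off the work surface, if the arm or the gripper's body presses on something with over 40 N, if the wrist force passes 120 N, or if a joint passes its speed limit or range.

## Robot

A 6-joint arm with a two-finger parallel gripper is mounted at the origin on the work surface. World frame = base frame: x ahead of the robot, y to its left, z up, the work surface at z = 0. Lengths are in m, angles in degrees, forces in N, time in s.
With the tool pointing down it reaches from about 0.25 to 0.725 m from the base axis. Payload 9.7 kg.
Tool frame: the origin (TCP) lies on the centre line of the jaws, within the pads' length; the fingertips stand tip_extent ahead of it and the grasp point (between the pads) lies 3 mm ahead of it (tip_extent is the distance from the TCP to the fingertips, in m); z points along the fingers, y is the line along which they close (so a half turn about z gives the same grasp; the last joint's range is limited). The gripper opens to 85 mm and grips with 20 to 120 N. Pads are 22 mm wide; open, the fingers measure 114 mm over their backs; the gripper's body (76 mm by 85 mm) begins 54 mm behind the grasp point. The pads swing forward as they close: fully open they stand 13 mm farther back than shut.
Start: joints at [68.411, 4.979, 10.078, 95.1, 0, 90], TCP at [0.202, 0.511, 0.232] pointing down, gripper open.
Joint ranges: [-179.16, 179.16], [-48.56, 103.87], [-65.8, 70.77], [-126.05, 130.52], [-82.76, 87.17], [-180, 180]. Speed limits (degrees/s): [127.2, 127.2, 147.25, 180, 180, 180].

## Interface

Orientations are given as [roll, pitch, yaw] about the fixed x, y, z axes, in that order (R = Rz(yaw) Ry(pitch) Rx(roll)).
In Python, from workcell import * gives the robot as it stands.
- The arm moves only by the tool servo_tool, never from a script. Its argument "rows" is a list of rows, each an object with "offset": the shift along the tool's x, y, z as a fraction of full scale, a list of three; "yaw": the turn about the tool's z as a fraction of full scale; "claw": the closure, from 0 (fully open) to 1 (shut). A call has 1 to 12 rows; each row is the pose to reach, as a shift and turn from the pose commanded when the call began, along the tool's axes at that moment, turning the shorter way round; what a row does not reach only later rows make up. Full scale, the value 1, is 0.1 m for a shift and pi rad for a turn. A row lasts 1/8 s, in which the tool goes at most 62.5 mm and 10.7 degrees, less where a joint would pass 70% of its speed; a pose out of reach is approached as far as the arm can. A call with a number of a shift or a turn outside -1 to 1 is refused whole. A call with a gripper value outside its range is refused whole. The fingers move at their own pace and stop on an object; "squeeze" is the grip in N (left out, the last holds). Time passes only in rows, so rows that repeat a pose let the fingers close. It gives the time, the measured TCP pose, the force, the opening and the grip force at its end, in the units of the state.
- get_obs(): the state, without advancing time (a new reading comes with each control period).
- camera(name): name is "scene" or "top" or "wrist"; returns (picture, depth): 480x640x3 uint8, red, green, blue; 480x640 float32, m along the optical axis (not along the pixel's ray), 0 where there is no reading.
- camera_info(name): a dict with "fx", "fy", "cx", "cy" (pixels), "dist" ([k1, k2, p1, p2, k3] as OpenCV has them; the pictures are not rectified), "cam_to_world" (4x4, takes a point from camera to world coordinates); the wrist camera has in their place "hand_eye" (4x4, takes a point from camera to tool coordinates, whose origin is the TCP and whose axes are the flange's). Camera axes: x right, y up, looking along -z (the intrinsics and any distortion apply to the point x, -y, -z); pixel columns grow to the right and rows downward; lengths in m; the calibration is good to about 2 mm. A picture is of the moment at which its call begins: read the wrist's pose just before it. camera_info takes no time and is no camera call.
- job_done(): hands the job in; it is judged then, once.
The state is a dict: "time": time; "q": joint angles; "qd": joint speeds; "joint_efforts": joint torques, N m; "ee_pos": TCP position; "tcp_rot": TCP orientation; "wrist_force": force on the tool from outside, world axes, zero at the start; "torque": the same for the moment, N m; "opening": finger opening in m; "grasp_force": force on a finger pad.
Only numpy, scipy, OpenCV 4.12 (cv2) and the standard library are available. Lean on these libraries where they do the work, as an engineer would, in place of code of your own. Each camera call takes 0.05 s, during which the arm holds its last target. There are 200 camera calls.

## Working session

There is one attempt and no reset: what is moved stays moved. The work goes in short steps, Python scripts to look and compute and a tool call to move; the robot and the scene stay as the last step left them, time stands still between calls to the robot, and variables do not carry over. Pictures are saved under pics/ and viewed, at most 11 in all, crops included, and the job is handed in when it is done.

Besides the shell and the picture viewer there is one more tool, called after ">>>" by a JSON object that holds its "fn" and its "kwargs", one argument or row to a line. servo_tool: Moves the arm, as the interface text tells. Its arguments: {"type":"object","properties":{"rows":{"type":"array"},"squeeze":{"type":"number"}},"required":["rows"]}

```bash
mkdir -p pics; ls
python3 - <<'E'
from workcell import *
import cv2,numpy as np
o=get_obs();print({k:np.round(v,3) for k,v in o.items()})
for n in ("scene","top","wrist"):
    i=camera_info(n);print(n,{k:np.round(v,4).tolist() for k,v in i.items()})
    p,d=camera(n);np.savez(f"pics/{n}0.npz",p=p,d=d);cv2.imwrite(f"pics/{n}0.png",p[:,:,::-1])
E
```

```text
pics
{'time': np.float64(0.0), 'q': array([ 6.8412e+01,  5.0100e+00,  1.0035e+01,  9.5099e+01, -1.0000e-03,
        9.0001e+01]), 'qd': array([-0.021, -0.015, -0.086, -0.082, -0.083, -0.069]), 'joint_efforts': array([ 1.0000e-03, -5.2039e+01,  4.6481e+01,  1.6000e-02,  0.0000e+00,
       -0.0000e+00]), 'ee_pos': array([0.202, 0.511, 0.231]), 'tcp_rot': array([-1.79926e+02,  1.00000e-03,  1.58411e+02]), 'wrist_force': array([-0.342,  0.669,  0.727]), 'torque': array([-0.016, -0.   ,  0.018]), 'grasp_force': np.float64(0.0), 'opening': np.float64(0.085)}
scene {'fx': 515.8483, 'fy': 515.8483, 'cx': 318.8968, 'cy': 234.2388, 'dist': [-0.1038, 0.0, 0.0, 0.0, 0.0], 'cam_to_world': [[-0.2751, -0.6632, 0.6961, 1.3338], [0.9614, -0.1841, 0.2046, 0.24], [-0.0075, 0.7255, 0.6882, 0.9455], [0.0, 0.0, 0.0, 1.0]]}
top {'fx': 564.8038, 'fy': 564.8038, 'cx': 324.7596, 'cy': 242.565, 'dist': [-0.0964, 0.0, 0.0, 0.0, 0.0], 'cam_to_world': [[-0.0166, 0.992, -0.1253, 0.3404], [-0.9996, -0.0192, -0.0197, -0.0201], [-0.0219, 0.125, 0.9919, 1.5474], [0.0, 0.0, 0.0, 1.0]]}
wrist {'fx': 357.0442, 'fy': 357.0442, 'cx': 317.828, 'cy': 239.2239, 'dist': [-0.0493, 0.0, 0.0, 0.0, 0.0], 'hand_eye': [[-0.0012, 0.9633, 0.2685, 0.0684], [1.0, 0.0011, 0.0008, -0.0008], [0.0005, 0.2685, -0.9633, -0.1426], [0.0, 0.0, 0.0, 1.0]]}
```

View pics/top0.png

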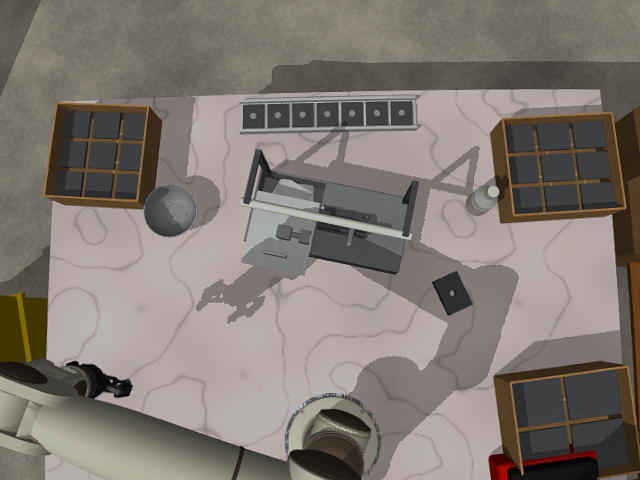

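View pics/scene0.png

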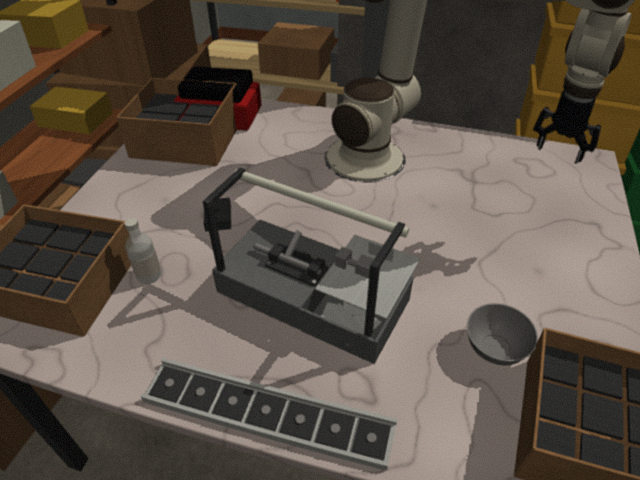

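The top view shows the box centred near (330,225), with its lid on the left and partly open (tab near (275,253)). The lamp bar runs (243,202)–(410,237), the bowl is at (170,210), the bottle at (485,200) and the gauge at (452,293). I'll enlarge the box in both views.

Run:
```python
import cv2
t=cv2.imread("pics/top0.png");s=cv2.imread("pics/scene0.png")
cv2.imwrite("pics/tc.png",cv2.resize(t[145:285,235:425],None,fx=4,fy=4,interpolation=cv2.INTER_CUBIC))
cv2.imwrite("pics/sc.png",cv2.resize(s[165:361,200:424],None,fx=3,fy=3,interpolation=cv2.INTER_CUBIC))
```

```text
(no output)
```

View pics/tc.png

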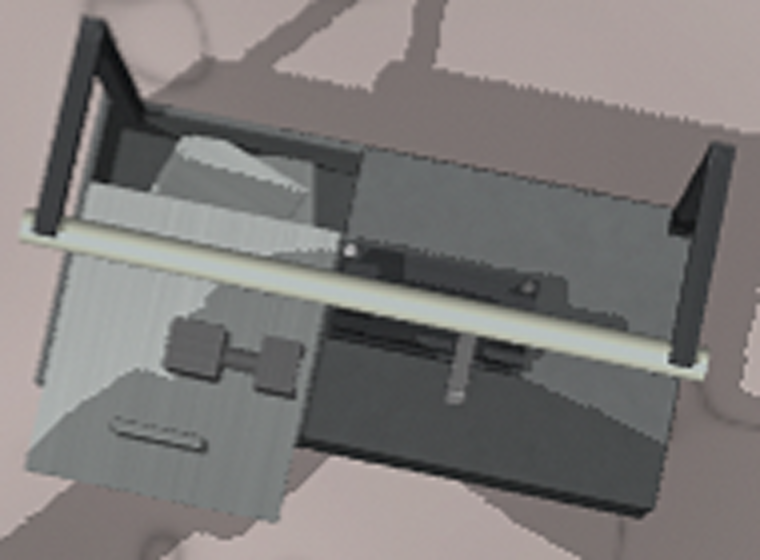

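View pics/sc.png

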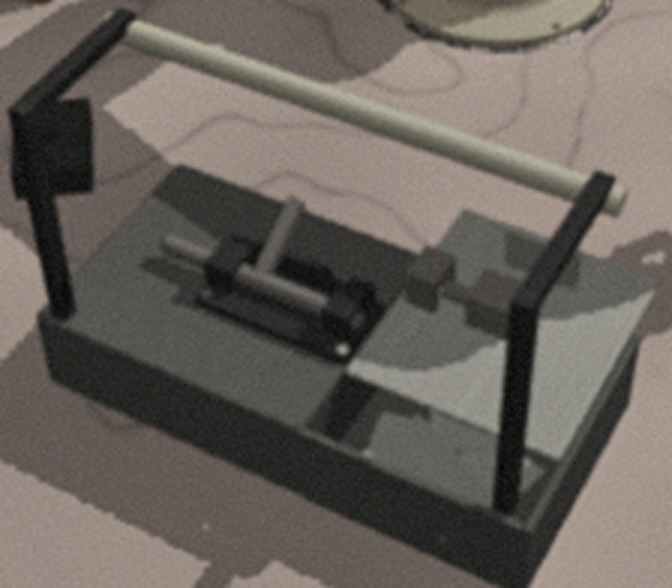

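The bolt handle ends at crop (455,395), the tab is at (158,433), and the lamp ends at (22,225) and (706,367). The scene crop shows the deck corners, lid corners and rod. I'll fit the box pose to these points in both views.

```bash
cat > h.py <<'E'
import numpy as np,cv2
from workcell import *
def proj(P,name,T=None):
    i=camera_info(name);M=np.linalg.inv(i["cam_to_world"] if T is None else T)
    P=np.atleast_2d(P);c=P@M[:3,:3].T+M[:3,3];c=c*[1,-1,-1]
    K=np.array([[i["fx"],0,i["cx"]],[0,i["fy"],i["cy"]],[0,0,1.]])
    return cv2.projectPoints(c,np.zeros(3),np.zeros(3),K,np.array(i["dist"]))[0][:,0]
def box2w(P,b):
    P=np.atleast_2d(P)/1000;c,s=np.cos(b[2]),np.sin(b[2])
    return np.c_[b[0]+c*P[:,0]-s*P[:,1],b[1]+s*P[:,0]+c*P[:,1],P[:,2]]
E
python3 - <<'E'
from h import *
from scipy.optimize import least_squares
def pts(p):
    o,xf,xb,yc=p[3:]
    top=[((-100,-210,80),(652,503)),((-100,28,80),(302,440)),((-60.6,-70,131),(456,393)),((-60-o,113,121),(158,432)),((xf,198,84),(27,467)),((xf,28,84),(279,520)),((xb,28,84),(340,232)),((xb,198,84),(93,185)),((-30,yc+200,270),(22,225)),((-30,yc-200,270),(706,367))]
    sc=[((100,-210,80),(40,315)),((100,205,80),(530,530)),((-100,-210,80),(180,167)),((xf,28,84),(465,212)),((xb,28,84),(350,367)),((xb,198,84),(560,458)),((xf,198,84),(657,290)),((-60.6,-70,131),(295,203)),((0,-160,96),(167,243)),((-60-o,113,121),(542,246)),((-30,yc+200,270),(620,200)),((-30,yc-200,270),(130,33))]
    return top,sc
def f(p):
    t,s=pts(p);r=[]
    for l,n,k,of in((t,"top",4,(235,145)),(s,"scene",3,(200,165))):
        r.append(proj(box2w([a for a,_ in l],p),n)-(np.array([b for _,b in l])/k+of))
    return np.concatenate(r).ravel()
r=least_squares(f,[.4,0,-.2,50,-150,50,0],x_scale=[.1,.1,.1,10,10,10,10],loss="soft_l1")
print(np.round(r.x,4),np.degrees(r.x[2]));print(np.round(f(r.x).reshape(-1,2),1).tolist())
E
```

```text
[ 5.876000e-01  3.600000e-03 -2.207000e-01  5.691030e+01 -1.542752e+02
  3.637330e+01 -6.009500e+00] -12.644422973640218
[[-0.2, 1.6], [-2.3, -0.9], [-0.7, 1.3], [-1.1, -0.7], [-1.4, -0.5], [-0.9, -0.7], [-1.2, 0.6], [-2.1, -0.1], [-0.3, 0.5], [-0.9, -0.8], [-2.8, 0.1], [0.4, 0.7], [-1.3, -2.0], [-1.9, -0.6], [-1.6, 0.7], [-0.0, -0.3], [0.2, -2.7], [-0.4, -1.5], [-3.3, -0.7], [-0.4, -1.5], [-0.1, 0.7], [-8.2, -2.8]]
```

The fit is good to about 1.5 px apart from one hidden lamp end. The box is at about (0.588, 0.004) with yaw −12.6°, and the lid is about 57 mm open. The moves only shift and yaw the tool, with no tilt. I'll check in free space how the arm behaves at the edge of its reach, since a pose there may tilt the tool.

>>> {"fn": "servo_tool", "kwargs": {
  "rows": [
    {"offset": [0, 0.5, 0], "yaw": 0, "claw": 0},
    {"offset": [0, 1, 0], "yaw": 0, "claw": 0},
    {"offset": [0, 1, 0], "yaw": 0, "claw": 0}
  ]
}}

```text
time: 0.52
ee_pos: [0.2399, 0.6063, 0.2272]
tcp_rot: [-179.7, 0.0, 158.4]
wrist_force: [-0.7, -0.6, -0.4]
opening: 0.085
grasp_force: 0.0
```

>>> {"fn": "servo_tool", "kwargs": {
  "rows": [
    {"offset": [0, 0.5, 0], "yaw": 0, "claw": 0},
    {"offset": [0, 1, 0], "yaw": 0, "claw": 0},
    {"offset": [0, 1, 0], "yaw": 0, "claw": 0}
  ]
}}

```text
time: 0.9
ee_pos: [0.2765, 0.6987, 0.2278]
tcp_rot: [-179.8, 0.0, 158.4]
wrist_force: [-0.1, -0.4, -0.5]
opening: 0.0855
grasp_force: 0.0
```

>>> {"fn": "servo_tool", "kwargs": {
  "rows": [
    {"offset": [0, 0.5, 0], "yaw": 0, "claw": 0},
    {"offset": [0, 1, 0], "yaw": 0, "claw": 0},
    {"offset": [0, 1, 0], "yaw": 0, "claw": 0}
  ]
}}

```text
time: 1.27
ee_pos: [0.3, 0.7583, 0.2069]
tcp_rot: [178.1, -0.0, 158.4]
wrist_force: [-0.1, -0.0, -0.2]
opening: 0.0853
grasp_force: 0.0
```

At the reach limit the tool tilts outward, with the body on the robot's side, which is the direction I need. I'll push further and see whether the tilt builds up and is kept.

>>> {"fn": "servo_tool", "kwargs": {
  "rows": [
    {"offset": [0, 1, 0], "yaw": 0, "claw": 0},
    {"offset": [0, 1, 0], "yaw": 0, "claw": 0},
    {"offset": [0, 1, 0], "yaw": 0, "claw": 0},
    {"offset": [0, 1, 0], "yaw": 0, "claw": 0}
  ]
}}

```text
time: 1.78
ee_pos: [0.3167, 0.8004, 0.1855]
tcp_rot: [173.9, 0.0, 158.4]
wrist_force: [0.1, -0.2, 0.2]
opening: 0.0855
grasp_force: 0.0
```

>>> {"fn": "servo_tool", "kwargs": {
  "rows": [
    {"offset": [0, -0.6, 0], "yaw": 0, "claw": 0},
    {"offset": [0, -1, 0], "yaw": 0, "claw": 0},
    {"offset": [0, -1, 0], "yaw": 0, "claw": 0}
  ]
}}

```text
time: 2.15
ee_pos: [0.2799, 0.7073, 0.1746]
tcp_rot: [173.8, 0.0, 158.4]
wrist_force: [0.8, -0.3, 1.2]
opening: 0.0853
grasp_force: 0.0
```

```bash
python3 -c "
from workcell import *
print(get_obs()['q'],get_obs()['ee_pos'])"
```

```text
[ 6.84103478e+01  2.82767473e+01  3.21583240e+01  8.76633912e+01
 -4.17105172e-04  9.00013153e+01] [0.27988724 0.70728202 0.17463039]
```

The clamped pose becomes the new commanded pose and the tilt stays at about 6°. I'll build it up to roughly 30–35°.

>>> {"fn": "servo_tool", "kwargs": {
  "rows": [
    {"offset": [0, 1, -0.5], "yaw": 0, "claw": 0},
    {"offset": [0, 1, -0.5], "yaw": 0, "claw": 0},
    {"offset": [0, 1, -0.5], "yaw": 0, "claw": 0}
  ]
}}

```text
time: 2.52
ee_pos: [0.3103, 0.7841, 0.2286]
tcp_rot: [172.9, 0.0, 158.4]
wrist_force: [14.4, 35.1, 76.4]
opening: 0.0855
grasp_force: 0.0
```

>>> {"fn": "servo_tool", "kwargs": {
  "rows": [
    {"offset": [0, 1, -0.5], "yaw": 0, "claw": 0},
    {"offset": [0, 1, -0.5], "yaw": 0, "claw": 0},
    {"offset": [0, 1, -0.5], "yaw": 0, "claw": 0},
    {"offset": [0, 1, -0.5], "yaw": 0, "claw": 0}
  ]
}}

```text
time: 3.02
ee_pos: [0.3183, 0.8045, 0.2438]
tcp_rot: [169.0, -0.0, 158.4]
wrist_force: [-0.1, -0.3, 0.6]
opening: 0.0854
grasp_force: 0.0
```

>>> {"fn": "servo_tool", "kwargs": {
  "rows": [
    {"offset": [0, 1, 0], "yaw": 0, "claw": 0},
    {"offset": [0, 1, 0], "yaw": 0, "claw": 0},
    {"offset": [0, 1, 0], "yaw": 0, "claw": 0},
    {"offset": [0, 1, 0], "yaw": 0, "claw": 0}
  ]
}}

```text
time: 3.52
ee_pos: [0.3339, 0.8438, 0.2265]
tcp_rot: [165.2, -0.0, 158.4]
wrist_force: [0.1, 0.2, 0.0]
opening: 0.0854
grasp_force: 0.0
```

>>> {"fn": "servo_tool", "kwargs": {
  "rows": [
    {"offset": [0, 1, 0], "yaw": 0, "claw": 0},
    {"offset": [0, 1, 0], "yaw": 0, "claw": 0},
    {"offset": [0, 1, 0], "yaw": 0, "claw": 0}
  ]
}}

```text
time: 3.9
ee_pos: [0.3479, 0.8792, 0.2172]
tcp_rot: [161.4, 0.0, 158.4]
wrist_force: [-0.1, 0.4, -0.4]
opening: 0.085
grasp_force: 0.0
```

>>> {"fn": "servo_tool", "kwargs": {
  "rows": [
    {"offset": [0, 1, 0.5], "yaw": 0, "claw": 0},
    {"offset": [0, 1, 0.5], "yaw": 0, "claw": 0},
    {"offset": [0, 1, 0.5], "yaw": 0, "claw": 0}
  ]
}}

```text
time: 4.28
ee_pos: [0.3682, 0.9304, 0.1726]
tcp_rot: [157.6, 0.0, 158.4]
wrist_force: [-0.6, 0.2, 0.2]
opening: 0.0855
grasp_force: 0.0
```

>>> {"fn": "servo_tool", "kwargs": {
  "rows": [
    {"offset": [0, 1, 1], "yaw": 0, "claw": 0},
    {"offset": [0, 1, 1], "yaw": 0, "claw": 0},
    {"offset": [0, 1, 1], "yaw": 0, "claw": 0}
  ]
}}

```text
time: 4.65
ee_pos: [0.3911, 0.9882, 0.0979]
tcp_rot: [153.9, -0.0, 158.4]
wrist_force: [-0.5, 0.6, -1.0]
opening: 0.0856
grasp_force: 0.0
```

>>> {"fn": "servo_tool", "kwargs": {
  "rows": [
    {"offset": [0, 1, 0], "yaw": 0, "claw": 0},
    {"offset": [0, 1, 0], "yaw": 0, "claw": 0},
    {"offset": [0, 1, 0], "yaw": 0, "claw": 0}
  ]
}}

```text
time: 5.03
ee_pos: [0.4, 1.0109, 0.1218]
tcp_rot: [149.7, 0.0, 158.4]
wrist_force: [0.8, 0.1, -0.2]
opening: 0.0855
grasp_force: 0.0
```

The tilt is kept, but it leans toward azimuth 68° and I need it along the box's +x (−12.6°). Moves only translate, so the correction means pushing out at about azimuth −57°. I'll plan the waypoints.

```bash
cat >> h.py <<'E'
from scipy.spatial.transform import Rotation as Ro
def R():return Ro.from_euler("xyz",get_obs()["tcp_rot"],degrees=True).as_matrix()
def plan(ws,step=0.14):
    p=np.array(get_obs()["ee_pos"]);r=R()
    for w in ws:
        d=np.array(w)-p;o=r.T@d*10;n=int(np.ceil(np.abs(o).max()))
        print(np.round(w,3),"x%d"%n,np.round(o/n,3).tolist(),"rows",np.ceil(np.linalg.norm(d)/n/.0625)+0);p=np.array(w)
def tilt():
    z=R()[:,2];return np.degrees(np.arccos(-z[2])),np.degrees(np.arctan2(z[1],z[0]))
E
python3 -c "
from h import *
print(tilt())
plan([(.33,.75,.35),(.38,.35,.5),(.42,0,.5),(.32,-.35,.5),(.38,-.6,.5)])"
```

```text
(np.float64(30.30394074816065), np.float64(68.41078569012197))
[0.33 0.75 0.35] x4 [-0.077, -0.291, -0.831] rows 2.0
[0.38 0.35 0.5 ] x4 [-0.484, -0.574, -0.77] rows 2.0
[0.42 0.   0.5 ] x3 [-0.553, -0.894, -0.523] rows 2.0
[ 0.32 -0.35  0.5 ] x4 [-0.089, -0.782, -0.457] rows 2.0
[ 0.38 -0.6   0.5 ] x2 [-0.739, -0.908, -0.531] rows 3.0
```

>>> {"fn": "servo_tool", "kwargs": {
  "rows": [
    {"offset": [-0.077, -0.291, -0.831], "yaw": 0, "claw": 0},
    {"offset": [-0.077, -0.291, -0.831], "yaw": 0, "claw": 0}
  ]
}}

```text
time: 5.28
ee_pos: [0.3823, 0.9449, 0.1756]
tcp_rot: [149.9, 0.0, 158.4]
wrist_force: [0.2, 0.8, 2.1]
opening: 0.0856
grasp_force: 0.0
```

>>> {"fn": "servo_tool", "kwargs": {
  "rows": [
    {"offset": [-0.077, -0.291, -0.831], "yaw": 0, "claw": 0},
    {"offset": [-0.077, -0.291, -0.831], "yaw": 0, "claw": 0}
  ]
}}

```text
time: 5.52
ee_pos: [0.3648, 0.8791, 0.2405]
tcp_rot: [149.5, 0.0, 158.4]
wrist_force: [1.0, -0.1, -0.2]
opening: 0.0852
grasp_force: 0.0
```

>>> {"fn": "servo_tool", "kwargs": {
  "rows": [
    {"offset": [-0.077, -0.291, -0.831], "yaw": 0, "claw": 0},
    {"offset": [-0.077, -0.291, -0.831], "yaw": 0, "claw": 0}
  ]
}}

```text
time: 5.78
ee_pos: [0.3473, 0.814, 0.2972]
tcp_rot: [149.5, 0.0, 158.4]
wrist_force: [-0.2, 0.6, 0.6]
opening: 0.0852
grasp_force: 0.0
```

>>> {"fn": "servo_tool", "kwargs": {
  "rows": [
    {"offset": [-0.077, -0.291, -0.831], "yaw": 0, "claw": 0},
    {"offset": [-0.077, -0.291, -0.831], "yaw": 0, "claw": 0}
  ]
}}

```text
time: 6.02
ee_pos: [0.3297, 0.7487, 0.3542]
tcp_rot: [149.5, 0.0, 158.4]
wrist_force: [0.0, 0.5, -0.3]
opening: 0.0857
grasp_force: 0.0
```

>>> {"fn": "servo_tool", "kwargs": {
  "rows": [
    {"offset": [-0.484, -0.574, -0.77], "yaw": 0, "claw": 0},
    {"offset": [-0.484, -0.574, -0.77], "yaw": 0, "claw": 0}
  ]
}}

```text
time: 6.28
ee_pos: [0.3423, 0.6484, 0.3887]
tcp_rot: [149.7, 0.0, 158.4]
wrist_force: [-0.3, 0.3, 0.7]
opening: 0.0851
grasp_force: 0.0
```

>>> {"fn": "servo_tool", "kwargs": {
  "rows": [
    {"offset": [-0.484, -0.574, -0.77], "yaw": 0, "claw": 0},
    {"offset": [-0.484, -0.574, -0.77], "yaw": 0, "claw": 0}
  ]
}}

```text
time: 6.52
ee_pos: [0.3547, 0.5481, 0.4265]
tcp_rot: [149.6, 0.1, 158.4]
wrist_force: [0.7, 1.0, -0.4]
opening: 0.0853
grasp_force: 0.0
```

>>> {"fn": "servo_tool", "kwargs": {
  "rows": [
    {"offset": [-0.484, -0.574, -0.77], "yaw": 0, "claw": 0},
    {"offset": [-0.484, -0.574, -0.77], "yaw": 0, "claw": 0}
  ]
}}

```text
time: 6.78
ee_pos: [0.367, 0.4481, 0.4641]
tcp_rot: [149.6, 0.1, 158.4]
wrist_force: [0.8, -0.1, 0.4]
opening: 0.0854
grasp_force: 0.0
```

>>> {"fn": "servo_tool", "kwargs": {
  "rows": [
    {"offset": [-0.484, -0.574, -0.77], "yaw": 0, "claw": 0},
    {"offset": [-0.484, -0.574, -0.77], "yaw": 0, "claw": 0}
  ]
}}

```text
time: 7.02
ee_pos: [0.3791, 0.3484, 0.5015]
tcp_rot: [149.7, 0.1, 158.4]
wrist_force: [0.8, -0.3, 0.1]
opening: 0.0855
grasp_force: 0.0
```

```bash
python3 -c "
from h import *
print(tilt(),get_obs()['q'],get_obs()['ee_pos'])"
```

```text
(np.float64(30.340327073737107), np.float64(68.19735813959711)) [ 33.40937474 -12.63069183  19.61618487  96.57390979  16.75025363
  58.83389462] [0.37911153 0.34835981 0.50151812]
```

>>> {"fn": "servo_tool", "kwargs": {
  "rows": [
    {"offset": [-0.553, -0.894, -0.523], "yaw": 0, "claw": 0},
    {"offset": [-0.553, -0.894, -0.523], "yaw": 0, "claw": 0}
  ]
}}

```text
time: 7.28
ee_pos: [0.3923, 0.2322, 0.5007]
tcp_rot: [149.7, 0.1, 158.4]
wrist_force: [0.9, -0.4, 0.1]
opening: 0.0852
grasp_force: 0.0
```

>>> {"fn": "servo_tool", "kwargs": {
  "rows": [
    {"offset": [-0.553, -0.894, -0.523], "yaw": 0, "claw": 0},
    {"offset": [-0.553, -0.894, -0.523], "yaw": 0, "claw": 0}
  ]
}}

```text
time: 7.52
ee_pos: [0.4056, 0.1156, 0.5007]
tcp_rot: [149.7, 0.1, 158.4]
wrist_force: [0.9, 0.4, 0.2]
opening: 0.0856
grasp_force: 0.0
```

>>> {"fn": "servo_tool", "kwargs": {
  "rows": [
    {"offset": [-0.553, -0.894, -0.523], "yaw": 0, "claw": 0},
    {"offset": [-0.553, -0.894, -0.523], "yaw": 0, "claw": 0}
  ]
}}

```text
time: 7.78
ee_pos: [0.4191, -0.001, 0.5008]
tcp_rot: [149.8, 0.1, 158.4]
wrist_force: [1.0, 0.8, 0.4]
opening: 0.0852
grasp_force: 0.0
```

>>> {"fn": "servo_tool", "kwargs": {
  "rows": [
    {"offset": [-0.089, -0.782, -0.457], "yaw": 0, "claw": 0},
    {"offset": [-0.089, -0.782, -0.457], "yaw": 0, "claw": 0}
  ]
}}

```text
time: 8.02
ee_pos: [0.394, -0.089, 0.5002]
tcp_rot: [149.8, 0.0, 158.3]
wrist_force: [0.2, 0.3, -0.8]
opening: 0.085
grasp_force: 0.0
```

>>> {"fn": "servo_tool", "kwargs": {
  "rows": [
    {"offset": [-0.089, -0.782, -0.457], "yaw": 0, "claw": 0},
    {"offset": [-0.089, -0.782, -0.457], "yaw": 0, "claw": 0}
  ]
}}

```text
time: 8.28
ee_pos: [0.3748, -0.1689, 0.4804]
tcp_rot: [150.3, 1.1, 157.7]
wrist_force: [0.6, -1.0, 0.5]
opening: 0.0854
grasp_force: 0.0
```

>>> {"fn": "servo_tool", "kwargs": {
  "rows": [
    {"offset": [-0.089, -0.782, -0.457], "yaw": 0, "claw": 0},
    {"offset": [-0.089, -0.782, -0.457], "yaw": 0, "claw": 0}
  ]
}}

```text
time: 8.52
ee_pos: [0.3543, -0.2474, 0.4571]
tcp_rot: [151.1, 2.3, 157.0]
wrist_force: [0.5, 0.8, -0.0]
opening: 0.0853
grasp_force: 0.0
```

>>> {"fn": "servo_tool", "kwargs": {
  "rows": [
    {"offset": [-0.089, -0.782, -0.457], "yaw": 0, "claw": 0},
    {"offset": [-0.089, -0.782, -0.457], "yaw": 0, "claw": 0}
  ]
}}

```text
time: 8.78
ee_pos: [0.3312, -0.3256, 0.4356]
tcp_rot: [151.9, 3.4, 156.4]
wrist_force: [0.6, 0.2, 0.3]
opening: 0.0854
grasp_force: 0.0
```

>>> {"fn": "servo_tool", "kwargs": {
  "rows": [
    {"offset": [-0.74, -0.9, -0.53], "yaw": 0, "claw": 0},
    {"offset": [-0.74, -0.9, -0.53], "yaw": 0, "claw": 0},
    {"offset": [-0.74, -0.9, -0.53], "yaw": 0, "claw": 0}
  ]
}}

```text
time: 9.15
ee_pos: [0.3578, -0.4308, 0.4066]
tcp_rot: [153.3, 5.2, 155.4]
wrist_force: [-0.3, 0.2, 0.2]
opening: 0.0858
grasp_force: 0.0
```

```bash
python3 -c "
from h import *
print(tilt(),get_obs()['q'],get_obs()['ee_pos']);u=R().T@[.545,-.839,0];print(u)"
```

```text
(np.float64(27.211662125011532), np.float64(55.252066293018586)) [-62.19338545  27.8051921   54.92849402 130.45591346  23.94203521
 -41.71759852] [ 0.35781581 -0.43079935  0.40664807]
[-0.84086959 -0.5137008  -0.173193  ]
```

>>> {"fn": "servo_tool", "kwargs": {
  "rows": [
    {"offset": [-0.6, 0.14, -1], "yaw": 0, "claw": 0},
    {"offset": [-0.6, 0.14, -1], "yaw": 0, "claw": 0},
    {"offset": [-0.6, 0.14, -1], "yaw": 0, "claw": 0}
  ]
}}

```text
time: 9.52
ee_pos: [0.3848, -0.4345, 0.4348]
tcp_rot: [155.1, 8.3, 154.2]
wrist_force: [-0.2, -0.6, 0.4]
opening: 0.0855
grasp_force: 0.0
```

>>> {"fn": "servo_tool", "kwargs": {
  "rows": [
    {"offset": [-1, -0.5, -0.2], "yaw": 0, "claw": 0},
    {"offset": [-1, -0.5, -0.2], "yaw": 0, "claw": 0},
    {"offset": [-1, -0.5, -0.2], "yaw": 0, "claw": 0}
  ]
}}

```text
time: 9.9
ee_pos: [0.4148, -0.4766, 0.409]
tcp_rot: [154.7, 9.3, 153.6]
wrist_force: [0.5, 0.5, 0.9]
opening: 0.0855
grasp_force: 0.0
```

>>> {"fn": "servo_tool", "kwargs": {
  "rows": [
    {"offset": [-1, -0.5, -0.2], "yaw": 0, "claw": 0},
    {"offset": [-1, -0.5, -0.2], "yaw": 0, "claw": 0},
    {"offset": [-1, -0.5, -0.2], "yaw": 0, "claw": 0}
  ]
}}

```text
time: 10.28
ee_pos: [0.4114, -0.4889, 0.396]
tcp_rot: [153.6, 9.4, 153.5]
wrist_force: [0.2, 0.2, 0.2]
opening: 0.0857
grasp_force: 0.0
```

```bash
python3 -c "
from h import *
print(tilt(),get_obs()['q'],get_obs()['ee_pos']);print(R().T@[.545,-.839,0],R()[2])"
```

```text
(np.float64(27.955902481491854), np.float64(45.361208554089615)) [-61.45654815  39.00490363  70.74985772 130.47471627  26.66297366
 -39.28202596] [ 0.41138639 -0.48893978  0.39601042]
[-0.85017851 -0.51775761 -0.10034716] [-0.16334477  0.43941358 -0.88330866]
```

The arm is stuck on the j3 and j4 limits up here. I'll go lower, where stretching outward tilted the tool cleanly before.

```bash
python3 -c "
from h import *
plan([(.32,-.46,.27)]);t=np.load('pics/top0.npz');i=camera_info('top');T=np.array(i['cam_to_world'])
d=t['d']
for n,u,v in(('orgBRwall',500,420),('orgTR',497,150),('gauge',452,293),('bottle',487,195),('BR',560,372),('red',560,465)):
    D=np.median(d[v-1:v+2,u-1:u+2]);p=T@[(u-i['cx'])/i['fx']*D,-(v-i['cy'])/i['fy']*D,-D,1];print(n,p[:3].round(3))
"
```

```text
[ 0.32 -0.46  0.27] x2 [0.57, -0.309, 0.454] rows 2.0
orgBRwall [ 0.058 -0.439  0.017]
orgTR [ 0.772 -0.461  0.053]
gauge [ 0.391 -0.332  0.003]
bottle [ 0.627 -0.398  0.159]
BR [ 0.189 -0.567  0.112]
red [-0.022 -0.538  0.149]
```

>>> {"fn": "servo_tool", "kwargs": {
  "rows": [
    {"offset": [0.57, -0.31, 0.45], "yaw": 0, "claw": 0},
    {"offset": [0.57, -0.31, 0.45], "yaw": 0, "claw": 0}
  ]
}}

```text
time: 10.52
ee_pos: [0.3741, -0.4795, 0.3448]
tcp_rot: [153.6, 9.5, 153.6]
wrist_force: [0.9, -1.8, 0.6]
opening: 0.0854
grasp_force: 0.0
```

>>> {"fn": "servo_tool", "kwargs": {
  "rows": [
    {"offset": [0.57, -0.31, 0.45], "yaw": 0, "claw": 0},
    {"offset": [0.57, -0.31, 0.45], "yaw": 0, "claw": 0},
    {"offset": [0.57, -0.31, 0.45], "yaw": 0, "claw": 0}
  ]
}}

```text
time: 10.9
ee_pos: [0.3273, -0.4644, 0.2823]
tcp_rot: [153.5, 9.3, 153.5]
wrist_force: [0.8, 0.5, 0.6]
opening: 0.0852
grasp_force: 0.0
```

>>> {"fn": "servo_tool", "kwargs": {
  "rows": [
    {"offset": [-0.4, -0.25, -0.05], "yaw": 0, "claw": 0},
    {"offset": [-0.85, -0.52, -0.1], "yaw": 0, "claw": 0},
    {"offset": [-0.85, -0.52, -0.1], "yaw": 0, "claw": 0}
  ]
}}

```text
time: 11.28
ee_pos: [0.3851, -0.5515, 0.2791]
tcp_rot: [153.4, 9.3, 153.6]
wrist_force: [0.4, 0.2, -0.6]
opening: 0.0854
grasp_force: 0.0
```

>>> {"fn": "servo_tool", "kwargs": {
  "rows": [
    {"offset": [-0.4, -0.25, -0.05], "yaw": 0, "claw": 0},
    {"offset": [-0.85, -0.52, -0.1], "yaw": 0, "claw": 0},
    {"offset": [-0.85, -0.52, -0.1], "yaw": 0, "claw": 0}
  ]
}}

```text
time: 11.65
ee_pos: [0.4038, -0.5925, 0.2809]
tcp_rot: [153.8, 9.7, 153.1]
wrist_force: [0.3, 0.4, -0.5]
opening: 0.0856
grasp_force: 0.0
```

```bash
python3 -c "
from h import *
print(tilt(),get_obs()['q'],get_obs()['ee_pos']);print(R().T@[.545,-.839,0],R()[2])"
```

```text
(np.float64(27.859634771289315), np.float64(44.126382292974725)) [-65.77371472  47.99223015  70.68241308 122.889474    26.06579828
 -43.48874221] [ 0.40379915 -0.59252927  0.28085455]
[-0.85337206 -0.51436618 -0.09016412] [-0.16915598  0.43561699 -0.88409507]
```

>>> {"fn": "servo_tool", "kwargs": {
  "rows": [
    {"offset": [-1, -0.6, -0.1], "yaw": 0, "claw": 0},
    {"offset": [-1, -0.6, -0.1], "yaw": 0, "claw": 0},
    {"offset": [-1, -0.6, -0.1], "yaw": 0, "claw": 0}
  ]
}}

```text
time: 12.02
ee_pos: [0.4469, -0.6269, 0.244]
tcp_rot: [155.3, 12.4, 152.1]
wrist_force: [-0.6, -0.2, -0.1]
opening: 0.0855
grasp_force: 0.0
```

>>> {"fn": "servo_tool", "kwargs": {
  "rows": [
    {"offset": [-1, -0.6, -0.1], "yaw": 0, "claw": 0},
    {"offset": [-1, -0.6, -0.1], "yaw": 0, "claw": 0},
    {"offset": [-1, -0.6, -0.1], "yaw": 0, "claw": 0}
  ]
}}

```text
time: 12.4
ee_pos: [0.4821, -0.6616, 0.2126]
tcp_rot: [156.9, 15.2, 150.8]
wrist_force: [-0.4, 0.8, 0.2]
opening: 0.085
grasp_force: 0.0
```

>>> {"fn": "servo_tool", "kwargs": {
  "rows": [
    {"offset": [-1, -0.6, -0.1], "yaw": 0, "claw": 0},
    {"offset": [-1, -0.6, -0.1], "yaw": 0, "claw": 0},
    {"offset": [-1, -0.6, -0.1], "yaw": 0, "claw": 0}
  ]
}}

```text
time: 12.78
ee_pos: [0.5129, -0.695, 0.1889]
tcp_rot: [158.4, 18.3, 149.5]
wrist_force: [0.4, 0.5, 1.3]
opening: 0.0852
grasp_force: 0.0
```

```bash
python3 -c "
from h import *
print(tilt(),get_obs()['q'],get_obs()['ee_pos']);print(R().T@[.545,-.839,0],R()[2])"
```

```text
(np.float64(28.028895700356156), np.float64(21.096088342257314)) [-62.42578808  54.45166354  70.71880136 102.82993888  27.83431752
 -34.55072181] [ 0.51289952 -0.69499072  0.18887264]
[-0.85053009 -0.51781194  0.09703274] [-0.3137085   0.34986965 -0.88271071]
```

>>> {"fn": "servo_tool", "kwargs": {
  "rows": [
    {"offset": [-1, -0.43, -0.25], "yaw": 0, "claw": 0},
    {"offset": [-1, -0.43, -0.25], "yaw": 0, "claw": 0},
    {"offset": [-1, -0.43, -0.25], "yaw": 0, "claw": 0}
  ]
}}

```text
time: 13.15
ee_pos: [0.5393, -0.7179, 0.1914]
tcp_rot: [159.9, 21.6, 148.2]
wrist_force: [0.5, -0.4, -0.4]
opening: 0.0853
grasp_force: 0.0
```

>>> {"fn": "servo_tool", "kwargs": {
  "rows": [
    {"offset": [-1, -0.43, -0.25], "yaw": 0, "claw": 0},
    {"offset": [-1, -0.43, -0.25], "yaw": 0, "claw": 0},
    {"offset": [-1, -0.43, -0.25], "yaw": 0, "claw": 0}
  ]
}}

```text
time: 13.52
ee_pos: [0.5611, -0.7412, 0.1992]
tcp_rot: [161.2, 24.9, 146.8]
wrist_force: [0.3, 0.3, 0.2]
opening: 0.0852
grasp_force: 0.0
```

>>> {"fn": "servo_tool", "kwargs": {
  "rows": [
    {"offset": [-1, -0.43, -0.25], "yaw": 0, "claw": 0},
    {"offset": [-1, -0.43, -0.25], "yaw": 0, "claw": 0},
    {"offset": [-1, -0.43, -0.25], "yaw": 0, "claw": 0}
  ]
}}

```text
time: 13.9
ee_pos: [0.5782, -0.7644, 0.2133]
tcp_rot: [162.5, 28.4, 145.5]
wrist_force: [0.1, -0.5, -0.6]
opening: 0.0854
grasp_force: 0.0
```

```bash
python3 -c "
from h import *
print(tilt(),get_obs()['q'],get_obs()['ee_pos']);print(R().T@[.545,-.839,0],R()[2])"
```

```text
(np.float64(33.03042677011942), np.float64(-0.8704570174575567)) [-60.96251081  54.0999373   70.70843395  88.64702712  28.19631918
 -26.44457834] [ 0.57824305 -0.76442947  0.21326362]
[-0.81250824 -0.49836726  0.30398426] [-0.47627235  0.26510673 -0.83838122]
```

>>> {"fn": "servo_tool", "kwargs": {
  "rows": [
    {"offset": [-1, -0.43, -0.15], "yaw": 0, "claw": 0},
    {"offset": [-1, -0.43, -0.15], "yaw": 0, "claw": 0},
    {"offset": [-1, -0.43, -0.15], "yaw": 0, "claw": 0}
  ]
}}

```text
time: 14.28
ee_pos: [0.5964, -0.7886, 0.226]
tcp_rot: [163.6, 32.0, 144.3]
wrist_force: [0.8, 1.0, -0.0]
opening: 0.0855
grasp_force: 0.0
```

>>> {"fn": "servo_tool", "kwargs": {
  "rows": [
    {"offset": [-1, -0.43, -0.15], "yaw": 0, "claw": 0},
    {"offset": [-1, -0.43, -0.15], "yaw": 0, "claw": 0},
    {"offset": [-1, -0.43, -0.15], "yaw": 0, "claw": 0}
  ]
}}

```text
time: 14.65
ee_pos: [0.6095, -0.8122, 0.2451]
tcp_rot: [164.6, 35.7, 143.0]
wrist_force: [-0.4, 0.7, 0.7]
opening: 0.0856
grasp_force: 0.0
```

```bash
cat >> h.py <<'E'
def bR(b=np.radians(-12.64)):return np.array([[np.cos(b),-np.sin(b),0],[np.sin(b),np.cos(b),0],[0,0,1.]])
E
python3 -c "
from h import *
print(tilt(),get_obs()['q'],get_obs()['ee_pos']);r=R()
by=bR()[:,1];t=r.T@by;print('tool dir of box y',t,'yaw deg so tool y->+-box y',np.degrees(np.arctan2(-t[0],t[1])))
plan([(.42,-.45,.35),(.35,-.1,.36)])"
```

```text
(np.float64(38.48743028417084), np.float64(-11.669997264723522)) [-60.682667    53.63690807  70.70932876  79.53104368  28.01991594
 -21.69830848] [ 0.60947978 -0.81216268  0.24510113]
tool dir of box y [0.33471623 0.94226007 0.0105356 ] yaw deg so tool y->+-box y -19.55641284061286
[ 0.42 -0.45  0.35] x3 [0.795, 0.83, -0.811] rows 3.0
[ 0.35 -0.1   0.36] x3 [0.702, 0.908, -0.315] rows 2.0
```

The tilt is now 38.5° at azimuth −11.7°, which is what I wanted. I'll travel back to the box and yaw so the jaws close along the box's y.

>>> {"fn": "servo_tool", "kwargs": {
  "rows": [
    {"offset": [0.795, 0.83, -0.81], "yaw": 0, "claw": 0},
    {"offset": [0.795, 0.83, -0.81], "yaw": 0, "claw": 0},
    {"offset": [0.795, 0.83, -0.81], "yaw": 0, "claw": 0}
  ]
}}

```text
time: 15.02
ee_pos: [0.5495, -0.6975, 0.2779]
tcp_rot: [164.6, 35.7, 143.0]
wrist_force: [0.3, -0.9, 1.2]
opening: 0.0852
grasp_force: 0.0
```

>>> {"fn": "servo_tool", "kwargs": {
  "rows": [
    {"offset": [0.795, 0.83, -0.81], "yaw": 0, "claw": 0},
    {"offset": [0.795, 0.83, -0.81], "yaw": 0, "claw": 0},
    {"offset": [0.795, 0.83, -0.81], "yaw": 0, "claw": 0}
  ]
}}

```text
time: 15.4
ee_pos: [0.4859, -0.5753, 0.3167]
tcp_rot: [164.6, 35.9, 143.1]
wrist_force: [0.3, -0.6, 0.8]
opening: 0.0856
grasp_force: 0.0
```

>>> {"fn": "servo_tool", "kwargs": {
  "rows": [
    {"offset": [0.795, 0.83, -0.81], "yaw": 0, "claw": 0},
    {"offset": [0.795, 0.83, -0.81], "yaw": 0, "claw": 0},
    {"offset": [0.795, 0.83, -0.81], "yaw": 0, "claw": 0}
  ]
}}

```text
time: 15.78
ee_pos: [0.4232, -0.4555, 0.3512]
tcp_rot: [164.7, 35.9, 143.1]
wrist_force: [0.6, -1.2, 0.7]
opening: 0.0852
grasp_force: 0.0
```

>>> {"fn": "servo_tool", "kwargs": {
  "rows": [
    {"offset": [0.7, 0.9, -0.31], "yaw": 0, "claw": 0},
    {"offset": [0.7, 0.9, -0.31], "yaw": 0, "claw": 0}
  ]
}}

```text
time: 16.02
ee_pos: [0.4006, -0.3408, 0.3507]
tcp_rot: [164.5, 35.6, 143.0]
wrist_force: [0.6, -0.2, 1.0]
opening: 0.0858
grasp_force: 0.0
```

>>> {"fn": "servo_tool", "kwargs": {
  "rows": [
    {"offset": [0.7, 0.9, -0.31], "yaw": 0, "claw": 0},
    {"offset": [0.7, 0.9, -0.31], "yaw": 0, "claw": 0}
  ]
}}

```text
time: 16.27
ee_pos: [0.3772, -0.2247, 0.3541]
tcp_rot: [164.6, 35.7, 143.0]
wrist_force: [0.9, 0.3, 1.5]
opening: 0.0854
grasp_force: 0.0
```

>>> {"fn": "servo_tool", "kwargs": {
  "rows": [
    {"offset": [0.7, 0.9, -0.31], "yaw": -0.109, "claw": 0},
    {"offset": [0.7, 0.9, -0.31], "yaw": -0.109, "claw": 0},
    {"offset": [0.7, 0.9, -0.31], "yaw": -0.109, "claw": 0}
  ]
}}

```text
time: 16.65
ee_pos: [0.3698, -0.1132, 0.3677]
tcp_rot: [179.3, 37.3, 168.1]
wrist_force: [0.4, -0.4, 0.1]
opening: 0.0856
grasp_force: 0.0
```

```bash
python3 -c "
from h import *
o=get_obs();print(o['time'],tilt(),o['q'],o['ee_pos']);
r=bR().T@R();print(r.round(3))
p,d=camera('wrist');np.savez('pics/w1.npz',p=p,d=d,T=np.r_[np.c_[R(),o['ee_pos']],[[0,0,0,1]]]);cv2.imwrite('pics/w1.png',p[:,:,::-1])"
```

```text
16.65 (np.float64(37.34934312161698), np.float64(-10.72610907402659)) [-22.04958218 -48.46589081 -21.04526296  80.61303324   6.84126015
  -8.14042733] [ 0.3697849  -0.11318582  0.36765884]
[[-0.795 -0.021  0.606]
 [-0.011  1.     0.02 ]
 [-0.607  0.01  -0.795]]
```

View pics/w1.png

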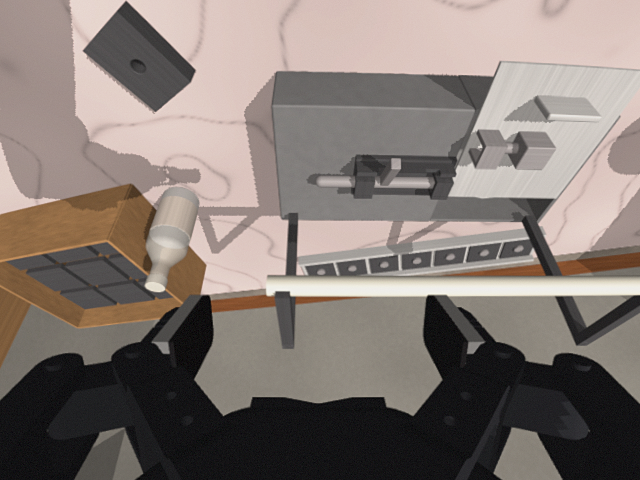

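The wrist picture shows the rod's rear at (313,182), the handle near (395,165), the straps at (365,187) and (440,185), the tab at (567,108) and the lamp along row 286. I'll enlarge it for precise points.

Run:
```python
import cv2
t=cv2.imread("pics/w1.png")
cv2.imwrite("pics/wc.png",cv2.resize(t[60:220,265:465],None,fx=3.7,fy=3.7,interpolation=cv2.INTER_CUBIC))
```

```text
(no output)
```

View pics/wc.png

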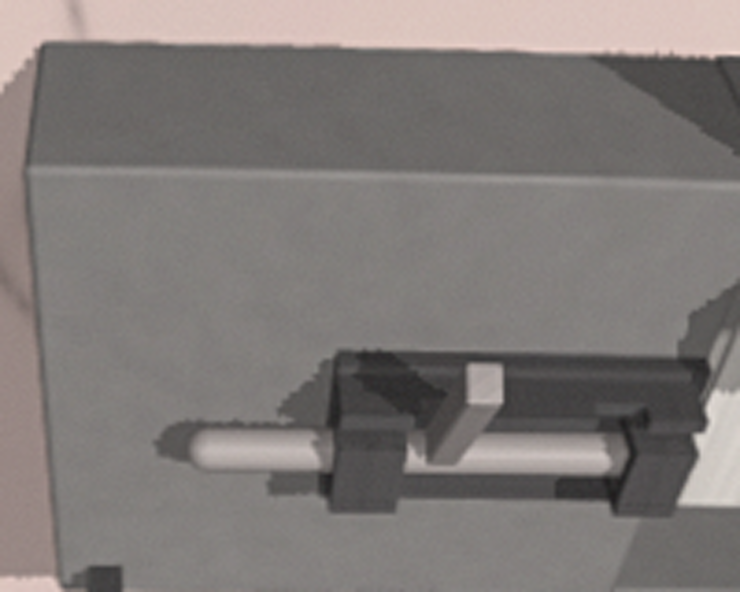

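Run:
```python
from h import *
from scipy.optimize import least_squares
H=np.array(camera_info("wrist")["hand_eye"]);W=np.load("pics/w1.npz")["T"]@H
def pts(p):
    o,s=p[3:]
    w=[((-100,-210,80),(28,168)),((100,-210,80),(62,585)),((-100,-210,0),(44,44)),((0,-160,96),(190,450)),((-60.6,-70,131),(486,384)),((-16,-107,112),(337,432)),((-16,-83,112),(405,432)),((16,-107,112),(330,512)),((16,-83,112),(398,512)),((-16,-6.5+s,112),(637,434)),((-16,15.5+s,112),(697,434)),((16,-6.5+s,112),(617,514)),((16,15.5+s,112),(672,514))]
    top=[((-60.6,-70,131),(456,393)),((-60-o,113,121),(158,432)),((-30,-205,270),(706,367)),((-30,195,270),(22,225))]
    sc=[((100,-210,80),(40,315)),((-100,-210,80),(180,167)),((-60.6,-70,131),(295,203)),((0,-160,96),(167,243)),((-60-o,113,121),(542,246))]
    return w,top,sc
def f(p):
    r=[]
    for l,n,k,of,T in zip(pts(p),("wrist","top","scene"),(3.7,4,3),((265,60),(235,145),(200,165)),(W,None,None)):
        P=box2w([a for a,_ in l],p)
        if T is not None:
            i=dict(camera_info("wrist"))
            M=np.linalg.inv(T);c=(P@M[:3,:3].T+M[:3,3])*[1,-1,-1]
            K=np.array([[i["fx"],0,i["cx"]],[0,i["fy"],i["cy"]],[0,0,1.]])
            q=cv2.projectPoints(c,np.zeros(3),np.zeros(3),K,np.array(i["dist"]))[0][:,0]
        else:q=proj(P,n)
        r.append(q-(np.array([b for _,b in l])/k+of))
    return np.concatenate(r).ravel()
r=least_squares(f,[.5876,.0036,-.22,57,0],x_scale=[.1,.1,.1,10,10],loss="soft_l1",f_scale=.7)
print(np.round(r.x,4),np.degrees(r.x[2]));print(np.round(f(r.x).reshape(-1,2),1).tolist())
b=r.x[:3];np.save("b.npy",b)
print("tcp in box",(bR(b[2]).T@(get_obs()["ee_pos"]-np.r_[b[:2],0])*1000).round(1));print((bR(b[2]).T@R()).round(3))
```

```text
[ 5.87300e-01  3.10000e-03 -2.25500e-01  5.76603e+01  7.12400e-01] -12.918143939228758
[[-0.8, -0.2], [0.5, 2.1], [-0.6, -2.2], [-1.1, -1.0], [-0.4, -0.2], [1.6, 3.7], [2.3, 3.9], [0.9, -0.2], [0.6, -0.1], [0.1, 4.0], [0.8, 4.3], [-1.3, -0.1], [-0.0, 0.1], [-0.6, 1.5], [-1.1, -0.6], [-1.3, -0.4], [-0.5, 0.1], [-2.8, -0.4], [-1.0, -2.3], [-0.3, -1.6], [-3.2, -1.0], [-0.3, -1.6]]
tcp in box [-185.9 -163.9  367. ]
[[-0.795 -0.021  0.606]
 [-0.01   1.     0.021]
 [-0.606  0.011 -0.795]]
```

```bash
cat >> h.py <<'E'
b=np.load("b.npy")
def tob(p):return bR(b[2]).T@(np.array(p)-np.r_[b[:2],0])*1000
def tips(ws,ext):
    "plan moves so that point ext m ahead of TCP goes through box-frame mm points"
    r=R();plan([box2w(w,b)[0]-r[:,2]*ext for w in ws])
E
python3 -c "
import workcell
print([n for n in dir(workcell) if not n.startswith('_')])
try: print(workcell.tip_extent)
except Exception as e: print(e)
from h import *
print(get_obs().keys());r=R().T@bR(b[2]);print((r*1).round(3))
tips([(-220,20,300),(-190,113,200),(-150,113,108),(-64,113,108)],.02)"
```

```text
['PlanningError', 'camera', 'camera_info', 'get_obs', 'job_done', 'tip_extent']
0.022
dict_keys(['time', 'q', 'qd', 'joint_efforts', 'ee_pos', 'tcp_rot', 'wrist_force', 'torque', 'grasp_force', 'opening'])
[[-0.795 -0.01  -0.606]
 [-0.021  1.     0.011]
 [ 0.606  0.021 -0.795]]
[0.365 0.074 0.316] x2 [0.33, 0.919, 0.083] rows 2.0
[0.415 0.158 0.216] x1 [0.358, 0.913, 0.997] rows 3.0
[0.454 0.149 0.124] x1 [0.239, -0.018, 0.974] rows 2.0
[0.538 0.13  0.124] x1 [-0.684, -0.018, 0.521] rows 2.0
```

>>> {"fn": "servo_tool", "kwargs": {
  "rows": [
    {"offset": [0.19, 0.91, 0.18], "yaw": 0, "claw": 1},
    {"offset": [0.19, 0.91, 0.18], "yaw": 0, "claw": 1}
  ],
  "squeeze": 40
}}

```text
time: 16.95
ee_pos: [0.3905, -0.0374, 0.3473]
tcp_rot: [179.4, 36.6, 167.0]
wrist_force: [0.8, -0.9, -0.1]
opening: 0.0519
grasp_force: 0.0
```

>>> {"fn": "servo_tool", "kwargs": {
  "rows": [
    {"offset": [0.19, 0.91, 0.18], "yaw": 0, "claw": 1},
    {"offset": [0.19, 0.91, 0.18], "yaw": 0, "claw": 1}
  ]
}}

```text
time: 17.2
ee_pos: [0.4054, 0.0543, 0.3221]
tcp_rot: [179.4, 36.6, 167.2]
wrist_force: [0.3, -1.3, 0.2]
opening: 0.0119
grasp_force: 0.0
```

>>> {"fn": "servo_tool", "kwargs": {
  "rows": [
    {"offset": [0.56, 0.92, 0.85], "yaw": 0, "claw": 1},
    {"offset": [0.56, 0.92, 0.85], "yaw": 0, "claw": 1},
    {"offset": [0.56, 0.92, 0.85], "yaw": 0, "claw": 1}
  ]
}}

```text
time: 17.58
ee_pos: [0.4298, 0.1437, 0.2171]
tcp_rot: [179.7, 36.3, 167.6]
wrist_force: [1.0, -1.0, 0.3]
opening: 0.0001
grasp_force: 0.0
```

>>> {"fn": "servo_tool", "kwargs": {
  "rows": [
    {"offset": [0.29, -0.02, 0.96], "yaw": 0, "claw": 1},
    {"offset": [0.29, -0.02, 0.96], "yaw": 0, "claw": 1},
    {"offset": [0.29, -0.02, 0.96], "yaw": 0, "claw": 1}
  ]
}}

```text
time: 17.95
ee_pos: [0.4627, 0.1329, 0.1254]
tcp_rot: [179.6, 36.4, 167.3]
wrist_force: [-0.0, -0.3, 1.2]
opening: -0.0003
grasp_force: 0.0
```

```bash
python3 -c "
from h import *
o=get_obs();print(o['q'],tob(o['ee_pos']+R()[:,2]*.022),tilt())
print((R().T@bR(b[2])).round(3));tips([(-64,113,106)],.022)"
```

```text
[ 29.4576459  -36.15208346 -42.15151288  55.090193   -23.12955293
  35.97308394] [-137.44100753   98.85112473  107.67497539] (np.float64(36.38845923762663), np.float64(-12.004671313675129))
[[-0.805 -0.003 -0.593]
 [-0.008  1.     0.006]
 [ 0.593  0.009 -0.805]]
[0.537 0.13  0.124] x1 [-0.582, 0.135, 0.45] rows 2.0
```

>>> {"fn": "servo_tool", "kwargs": {
  "rows": [
    {"offset": [-0.1, 0.14, 0.08], "yaw": 0, "claw": 1},
    {"offset": [-0.22, 0.14, 0.17], "yaw": 0, "claw": 1},
    {"offset": [-0.34, 0.14, 0.26], "yaw": 0, "claw": 1},
    {"offset": [-0.46, 0.14, 0.35], "yaw": 0, "claw": 1},
    {"offset": [-0.54, 0.14, 0.41], "yaw": 0, "claw": 1},
    {"offset": [-0.54, 0.14, 0.41], "yaw": 0, "claw": 1}
  ]
}}

```text
time: 18.7
ee_pos: [0.5325, 0.1347, 0.1269]
tcp_rot: [179.4, 36.6, 167.4]
wrist_force: [-1.3, 0.0, 0.3]
opening: -0.0001
grasp_force: 0.0
```

>>> {"fn": "servo_tool", "kwargs": {
  "rows": [
    {"offset": [-0.025, 0, 0.018], "yaw": 0, "claw": 1},
    {"offset": [-0.025, 0, 0.018], "yaw": 0, "claw": 1}
  ]
}}

```text
time: 18.95
ee_pos: [0.535, 0.1346, 0.1272]
tcp_rot: [179.4, 36.6, 167.5]
wrist_force: [-0.1, -0.4, 0.9]
opening: 0.0002
grasp_force: 0.0
```

>>> {"fn": "servo_tool", "kwargs": {
  "rows": [
    {"offset": [-0.02, 0, 0.015], "yaw": 0, "claw": 1},
    {"offset": [-0.02, 0, 0.015], "yaw": 0, "claw": 1}
  ]
}}

```text
time: 19.2
ee_pos: [0.5376, 0.1341, 0.1272]
tcp_rot: [179.4, 36.6, 167.5]
wrist_force: [-0.4, -0.2, 0.2]
opening: -0.0001
grasp_force: 0.0
```

```bash
python3 -c "
from h import *
o=get_obs();print(o['wrist_force'],tob(o['ee_pos']+R()[:,2]*.022),tilt())"
```

```text
[-0.4355777  -0.21342455  0.24345262] [-64.61360051 116.84673316 109.54052743] (np.float64(36.60258775233056), np.float64(-11.497436988742791))
```

```bash
python3 -c "
from h import *
p,d=camera('scene');t,_=camera('wrist')
cv2.imwrite('pics/c3.png',np.hstack([cv2.resize(p[180:360,230:420],(420,398),interpolation=cv2.INTER_CUBIC),cv2.resize(t[100:400,150:520],(380,308))[:,:] if 0 else np.vstack([cv2.resize(t,(380,285)),np.zeros((113,380,3),np.uint8)])])[:,:,::-1])"
```

```text
(no output)
```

View pics/c3.png

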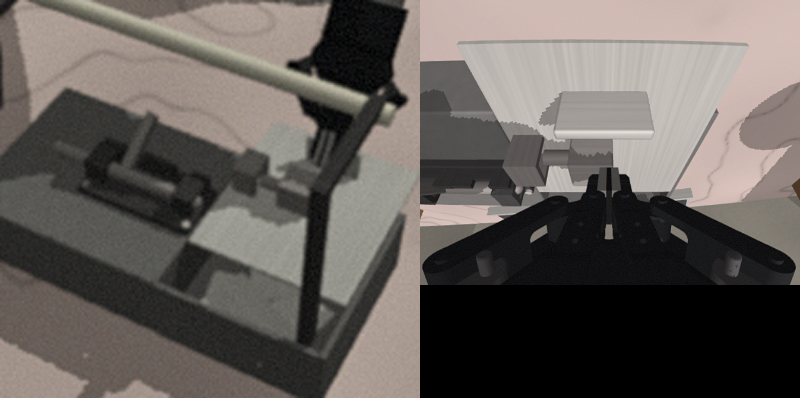

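The lid has not moved. In the wrist view the fingertips are at about (608,170) and the tab's top edge is at about (605,134). I'll check the expected projections.

```bash
python3 -c "
from h import *
H=np.array(camera_info('wrist')['hand_eye']);o=get_obs();T=np.r_[np.c_[R(),o['ee_pos']],[[0,0,0,1]]]@H
tip=o['ee_pos']+R()[:,2]*.022
P=np.vstack([tip,box2w([(-118,113,121),(-118,83,121),(-60,113,121),(-100,28,80)],b)])
q=proj(P,'wrist',T);print((q*380/640+[420,0]).round(0).tolist())
t,d=camera('wrist')
i=camera_info('wrist')
for u,v in ((605,110),(605,134),(609,172),(606,181)):
    x,y=int((u-420)*640/380),int(v*640/380);D=d[y,x];p=T@[(x-i['cx'])/i['fx']*D,-(y-i['cy'])/i['fy']*D,-D,1];print(u,v,D,tob(p[:3]).round(0))
print((proj(P,'scene')).round(0).tolist(),(proj(P,'top')).round(0).tolist())"
```

```text
[[610.0, 168.0], [605.0, 138.0], [555.0, 138.0], [605.0, 183.0], [498.0, 112.0]]
605 110 0.13396041 [-124.  113.  103.]
605 134 0.12431926 [-123.  113.  121.]
609 172 0.14092244 [-94. 115. 130.]
606 181 0.12684342 [-103.  113.  142.]
[[372.0, 264.0], [380.0, 245.0], [368.0, 241.0], [370.0, 262.0], [343.0, 250.0]] [[277.0, 233.0], [273.0, 253.0], [285.0, 255.0], [278.0, 230.0], [308.0, 254.0]]
```

```bash
python3 -c "
from h import *
H=np.array(camera_info('wrist')['hand_eye']);i=camera_info('wrist');o=get_obs();print(o['opening'],o['wrist_force'])
t,d=camera('wrist')
for x in (298,305,312,325,332):
  print(x,[(y,t[y,x].tolist()[0],(H@[(x-i['cx'])/i['fx']*d[y,x],-(y-i['cy'])/i['fy']*d[y,x],-d[y,x],1])[:3].round(3).tolist()) for y in range(268,320,6)])"
```

```text
6.776227337282625e-05 [-0.47937185  0.05237646 -0.89762384]
298 [(268, 93, [0.01, -0.01, 0.015]), (274, 92, [0.009, -0.01, 0.011]), (280, 115, [0.006, -0.01, 0.01]), (286, 109, [0.002, -0.01, 0.012]), (292, 104, [-0.002, -0.01, 0.014]), (298, 17, [0.007, -0.009, -0.011]), (304, 22, [0.007, -0.009, -0.017]), (310, 19, [0.007, -0.008, -0.021]), (316, 48, [0.011, -0.008, -0.035])]
305 [(268, 92, [0.011, -0.007, 0.013]), (274, 91, [0.009, -0.007, 0.01]), (280, 115, [0.006, -0.007, 0.01]), (286, 71, [0.011, -0.006, -0.009]), (292, 72, [0.011, -0.006, -0.014]), (298, 71, [0.011, -0.006, -0.02]), (304, 71, [0.011, -0.006, -0.026]), (310, 69, [0.011, -0.005, -0.03]), (316, 73, [0.011, -0.005, -0.034])]
312 [(268, 89, [0.01, -0.004, 0.014]), (274, 93, [0.008, -0.004, 0.013]), (280, 118, [0.006, -0.004, 0.01]), (286, 71, [0.011, -0.003, -0.008]), (292, 73, [0.011, -0.003, -0.014]), (298, 72, [0.012, -0.003, -0.021]), (304, 75, [0.011, -0.003, -0.026]), (310, 75, [0.011, -0.003, -0.031]), (316, 76, [0.012, -0.003, -0.035])]
325 [(268, 141, [-0.006, 0.003, 0.058]), (274, 139, [-0.01, 0.003, 0.06]), (280, 125, [-0.017, 0.003, 0.066]), (286, 74, [0.011, 0.002, -0.009]), (292, 71, [0.011, 0.002, -0.015]), (298, 71, [0.011, 0.002, -0.02]), (304, 70, [0.011, 0.002, -0.025]), (310, 70, [0.012, 0.002, -0.031]), (316, 69, [0.011, 0.002, -0.035])]
332 [(268, 193, [-0.005, 0.007, 0.058]), (274, 189, [-0.011, 0.008, 0.061]), (280, 192, [-0.016, 0.008, 0.066]), (286, 64, [0.011, 0.005, -0.009]), (292, 70, [0.011, 0.005, -0.014]), (298, 72, [0.011, 0.004, -0.02]), (304, 74, [0.011, 0.004, -0.025]), (310, 72, [0.011, 0.004, -0.03]), (316, 71, [0.011, 0.004, -0.034])]
```

The depth reading puts the shut fingertips about 9 mm behind the TCP, not 22 mm ahead, so they passed over the tab. I'll use the observed tip from now on: back off, descend and push again.

>>> {"fn": "servo_tool", "kwargs": {
  "rows": [
    {"offset": [0.6, -0.02, -0.49], "yaw": 0, "claw": 1},
    {"offset": [0.6, -0.02, -0.49], "yaw": 0, "claw": 1}
  ]
}}

```text
time: 19.65
ee_pos: [0.4598, 0.1486, 0.1306]
tcp_rot: [179.4, 36.6, 167.5]
wrist_force: [1.1, 0.2, -0.1]
opening: -0.0
grasp_force: 0.0
```

>>> {"fn": "servo_tool", "kwargs": {
  "rows": [
    {"offset": [0.13, 0, 0.34], "yaw": 0, "claw": 1},
    {"offset": [0.13, 0, 0.34], "yaw": 0, "claw": 1}
  ]
}}

```text
time: 19.9
ee_pos: [0.4702, 0.1459, 0.0933]
tcp_rot: [179.6, 36.4, 167.6]
wrist_force: [-0.7, -0.5, -0.9]
opening: 0.0
grasp_force: 0.0
```

```bash
python3 -c "
from h import *
o=get_obs();print(tob(o['ee_pos']-R()[:,2]*.009),tilt(),o['q'],o['wrist_force'])
w=np.load('pics/w1.npz');H=np.array(camera_info('wrist')['hand_eye']);i=camera_info('wrist');d=w['d']
for x in (200,208,430,436,445):
  print(x,[(y,(H@[(x-i['cx'])/i['fx']*d[y,x],-(y-i['cy'])/i['fy']*d[y,x],-d[y,x],1])[:3].round(3).tolist()) for y in range(290,350,8)])"
```

```text
[-151.40843234  112.91673265  100.52232836] (np.float64(36.43695376809875), np.float64(-11.698821604795524)) [ 30.60625199 -33.45518928 -44.22926211  50.59157421 -23.56358405
  36.79896279] [-0.69060615 -0.47102024 -0.85024986]
200 [(290, [-0.239, -0.252, 0.558]), (298, [0.011, -0.045, -0.02]), (306, [0.01, -0.043, -0.025]), (314, [0.008, -0.043, -0.027]), (322, [0.005, -0.043, -0.028]), (330, [0.002, -0.044, -0.027]), (338, [0.0, -0.043, -0.03]), (346, [-0.003, -0.043, -0.03])]
208 [(290, [-0.295, -0.277, 0.685]), (298, [0.009, -0.044, -0.016]), (306, [0.006, -0.043, -0.017]), (314, [0.003, -0.043, -0.018]), (322, [0.001, -0.043, -0.02]), (330, [-0.003, -0.044, -0.019]), (338, [-0.006, -0.043, -0.02]), (346, [-0.008, -0.043, -0.022])]
430 [(290, [-0.067, 0.104, 0.166]), (298, [0.01, 0.042, -0.018]), (306, [0.008, 0.042, -0.019]), (314, [0.005, 0.042, -0.02]), (322, [0.002, 0.041, -0.022]), (330, [-0.0, 0.041, -0.023]), (338, [-0.003, 0.041, -0.024]), (346, [-0.006, 0.041, -0.025])]
436 [(290, [-0.067, 0.109, 0.165]), (298, [0.012, 0.043, -0.021]), (306, [0.011, 0.041, -0.027]), (314, [0.008, 0.041, -0.027]), (322, [0.006, 0.041, -0.028]), (330, [0.003, 0.041, -0.029]), (338, [-0.0, 0.041, -0.029]), (346, [-0.003, 0.041, -0.03])]
445 [(290, [-0.067, 0.117, 0.165]), (298, [0.011, 0.046, -0.021]), (306, [0.011, 0.044, -0.027]), (314, [0.012, 0.042, -0.035]), (322, [0.01, 0.041, -0.037]), (330, [0.007, 0.041, -0.037]), (338, [0.004, 0.042, -0.037]), (346, [0.003, 0.041, -0.039])]
```

>>> {"fn": "servo_tool", "kwargs": {
  "rows": [
    {"offset": [-0.1, 0, 0.075], "yaw": 0, "claw": 1},
    {"offset": [-0.18, 0, 0.13], "yaw": 0, "claw": 1},
    {"offset": [-0.18, 0, 0.13], "yaw": 0, "claw": 1}
  ]
}}

```text
time: 20.27
ee_pos: [0.494, 0.1415, 0.0968]
tcp_rot: [179.4, 36.6, 167.4]
wrist_force: [-0.3, 0.1, 0.0]
opening: 0.0003
grasp_force: 0.0
```

>>> {"fn": "servo_tool", "kwargs": {
  "rows": [
    {"offset": [-0.1, 0, 0.075], "yaw": 0, "claw": 1},
    {"offset": [-0.2, 0, 0.15], "yaw": 0, "claw": 1},
    {"offset": [-0.3, 0, 0.22], "yaw": 0, "claw": 1},
    {"offset": [-0.38, 0, 0.28], "yaw": 0, "claw": 1},
    {"offset": [-0.38, 0, 0.28], "yaw": 0, "claw": 1}
  ]
}}

```text
time: 20.9
ee_pos: [0.5397, 0.1317, 0.096]
tcp_rot: [179.4, 36.6, 167.4]
wrist_force: [-1.6, -0.3, 0.0]
opening: 0.0001
grasp_force: 0.0
```

>>> {"fn": "servo_tool", "kwargs": {
  "rows": [
    {"offset": [-0.03, 0, 0.022], "yaw": 0, "claw": 1},
    {"offset": [-0.04, 0, 0.03], "yaw": 0, "claw": 1}
  ]
}}

```text
time: 21.15
ee_pos: [0.5437, 0.1309, 0.0958]
tcp_rot: [179.4, 36.6, 167.5]
wrist_force: [-3.1, 0.6, 1.1]
opening: 0.0
grasp_force: 1.5
```

```bash
python3 -c "
from h import *
o=get_obs();print(tob(o['ee_pos']-R()[:,2]*.009),tilt(),o['wrist_force'])"
```

```text
[-76.40704588 114.64485329 103.06833055] (np.float64(36.56908727632952), np.float64(-11.51899629351914)) [-3.0960315   0.60338601  1.0559284 ]
```

Now it is pushing with about 3 N, as expected. I'll continue in small steps until it hits the stop.

>>> {"fn": "servo_tool", "kwargs": {
  "rows": [
    {"offset": [-0.02, 0, 0.015], "yaw": 0, "claw": 1},
    {"offset": [-0.02, 0, 0.015], "yaw": 0, "claw": 1}
  ]
}}

```text
time: 21.4
ee_pos: [0.5444, 0.1308, 0.0956]
tcp_rot: [179.5, 36.4, 167.6]
wrist_force: [-31.5, 0.5, 15.4]
opening: -0.0002
grasp_force: 15.4
```

>>> {"fn": "servo_tool", "kwargs": {
  "rows": [
    {"offset": [-0.015, 0, 0.011], "yaw": 0, "claw": 1},
    {"offset": [-0.015, 0, 0.011], "yaw": 0, "claw": 1}
  ]
}}

```text
time: 21.65
ee_pos: [0.5448, 0.1307, 0.0954]
tcp_rot: [179.5, 36.2, 167.8]
wrist_force: [-56.3, 3.8, 26.8]
opening: 0.0001
grasp_force: 27.6
```

>>> {"fn": "servo_tool", "kwargs": {
  "rows": [
    {"offset": [-0.015, 0, 0.011], "yaw": 0, "claw": 1},
    {"offset": [-0.015, 0, 0.011], "yaw": 0, "claw": 1}
  ]
}}

```text
time: 21.9
ee_pos: [0.5452, 0.1307, 0.0953]
tcp_rot: [179.6, 36.1, 167.9]
wrist_force: [-80.7, 6.0, 41.4]
opening: 0.0002
grasp_force: 40.0
```

The lid is shut, with a hard stop at about the expected place. I'll back off along the tool axis, open the gripper and go over to the handle.

>>> {"fn": "servo_tool", "kwargs": {
  "rows": [
    {"offset": [0.01, 0, -0.4], "yaw": 0, "claw": 1},
    {"offset": [0.01, 0, -0.75], "yaw": 0, "claw": 0}
  ]
}}

```text
time: 22.15
ee_pos: [0.5047, 0.1389, 0.1569]
tcp_rot: [179.3, 36.6, 167.5]
wrist_force: [0.1, 0.6, 0.0]
opening: 0.0171
grasp_force: 0.0
```

>>> {"fn": "servo_tool", "kwargs": {
  "rows": [
    {"offset": [0, -0.92, 0], "yaw": 0, "claw": 0},
    {"offset": [0, -0.92, 0], "yaw": 0, "claw": 0}
  ]
}}

```text
time: 22.4
ee_pos: [0.4855, 0.0483, 0.1559]
tcp_rot: [179.3, 36.7, 167.5]
wrist_force: [0.4, -0.1, 0.5]
opening: 0.0544
grasp_force: 0.0
```

>>> {"fn": "servo_tool", "kwargs": {
  "rows": [
    {"offset": [0, -0.92, 0], "yaw": 0, "claw": 0},
    {"offset": [0, -0.92, 0], "yaw": 0, "claw": 0},
    {"offset": [0, -0.92, 0], "yaw": 0, "claw": 0}
  ]
}}

```text
time: 22.78
ee_pos: [0.4664, -0.0432, 0.1548]
tcp_rot: [179.4, 36.7, 167.2]
wrist_force: [0.3, 0.1, -0.1]
opening: 0.0855
grasp_force: 0.0
```

```bash
python3 -c "
from h import *
o=get_obs();print(tob(o['ee_pos']-R()[:,2]*.010),tilt(),o['wrist_force'],o['q'])
print((R().T@bR(b[2])).round(3));tips([(-80,-70,162),(-48,-70,118)],-.010)
T=np.r_[np.c_[R(),o['ee_pos']],[[0,0,0,1]]]
p,d=camera('wrist');np.savez('pics/w2.npz',p=p,d=d,T=T);cv2.imwrite('pics/w2.png',p[:,:,::-1])
print(proj(box2w([(-60.6,-70,131),(-60,113,121),(0,-160,96)],b),'wrist',T@np.array(camera_info('wrist')['hand_eye'])).round(0).tolist())"
```

```text
[-113.50763875  -72.25741062  162.85673187] (np.float64(36.70686802633786), np.float64(-11.70469762179101)) [ 0.33462774  0.05987791 -0.06717804] [ -1.65106993 -46.21300093 -44.81958537  55.11045619  -5.98937961
   8.942131  ]
[[-0.802 -0.002 -0.598]
 [-0.009  1.     0.009]
 [ 0.598  0.013 -0.802]]
[ 0.5   -0.048  0.154] x1 [-0.264, 0.019, 0.207] rows 1.0
[ 0.531 -0.056  0.11 ] x1 [0.006, -0.007, 0.544] rows 1.0
[[322.0, 303.0], [612.0, 286.0], [204.0, 299.0]]
```

View pics/w2.png

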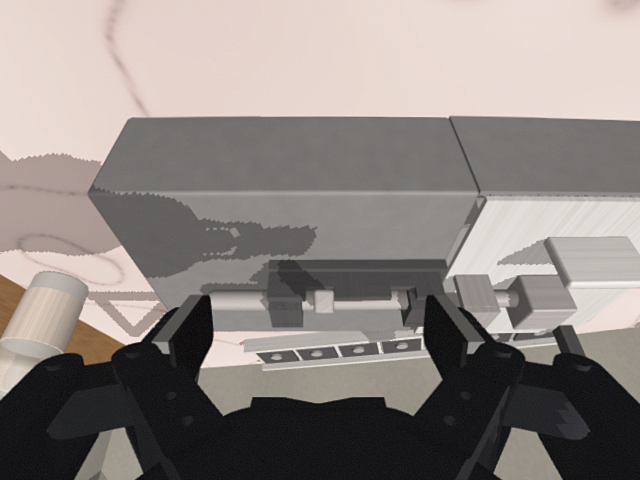

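The wrist view shows the handle end at (323,301), against an expected (322,303), and the tab edge near (612,286), so the lid is shut. I'll approach and grip.

>>> {"fn": "servo_tool", "kwargs": {
  "rows": [
    {"offset": [-0.27, 0.02, 0.21], "yaw": 0, "claw": 0.4},
    {"offset": [-0.27, 0.02, 0.21], "yaw": 0, "claw": 0.4}
  ]
}}

```text
time: 23.08
ee_pos: [0.5016, -0.0455, 0.1528]
tcp_rot: [179.4, 36.5, 167.5]
wrist_force: [-0.3, 0.3, -0.5]
opening: 0.0521
grasp_force: 0.0
```

>>> {"fn": "servo_tool", "kwargs": {
  "rows": [
    {"offset": [0, -0.01, 0.3], "yaw": 0, "claw": 0.5},
    {"offset": [0, -0.01, 0.54], "yaw": 0, "claw": 0.5},
    {"offset": [0, -0.01, 0.54], "yaw": 0, "claw": 0.5}
  ]
}}

```text
time: 23.45
ee_pos: [0.5309, -0.0529, 0.1078]
tcp_rot: [179.4, 36.4, 167.6]
wrist_force: [0.4, 0.2, -0.1]
opening: 0.0427
grasp_force: 0.0
```

>>> {"fn": "servo_tool", "kwargs": {
  "rows": [
    {"offset": [0, 0, 0], "yaw": 0, "claw": 1},
    {"offset": [0, 0, 0], "yaw": 0, "claw": 1},
    {"offset": [0, 0, 0], "yaw": 0, "claw": 1},
    {"offset": [0, 0, 0], "yaw": 0, "claw": 1}
  ],
  "squeeze": 30
}}

```text
time: 23.95
ee_pos: [0.5322, -0.0537, 0.1113]
tcp_rot: [179.3, 36.7, 167.5]
wrist_force: [-2.3, 2.7, 4.9]
opening: 0.0115
grasp_force: 34.9
```

```bash
python3 -c "
from h import *
o=get_obs();print(tob(o['ee_pos']-R()[:,2]*.010),tilt(),o['wrist_force'])
print((R().T@bR(b[2])).round(3))"
```

```text
[-47.0383463  -67.84557862 119.30027877] (np.float64(36.70195923796727), np.float64(-11.448620298943247)) [-2.30622787  2.69099114  4.94173467]
[[-0.802 -0.005 -0.598]
 [-0.013  1.     0.009]
 [ 0.597  0.015 -0.802]]
```

>>> {"fn": "servo_tool", "kwargs": {
  "rows": [
    {"offset": [-0.06, 0, -0.022], "yaw": 0, "claw": 1},
    {"offset": [-0.12, 0, -0.037], "yaw": 0, "claw": 1},
    {"offset": [-0.185, 0, -0.045], "yaw": 0, "claw": 1},
    {"offset": [-0.245, 0, -0.05], "yaw": 0, "claw": 1},
    {"offset": [-0.245, 0, -0.05], "yaw": 0, "claw": 1}
  ]
}}

```text
time: 24.58
ee_pos: [0.547, -0.0576, 0.127]
tcp_rot: [179.4, 36.4, 167.5]
wrist_force: [-5.8, 3.1, -0.2]
opening: 0.0115
grasp_force: 36.2
```

```bash
python3 -c "
from h import *
o=get_obs();print(tob(o['ee_pos']-R()[:,2]*.010),tilt(),o['wrist_force'],o['torque'])
print((R().T@bR(b[2])).round(3))
T=np.r_[np.c_[R(),o['ee_pos']],[[0,0,0,1]]]
p,d=camera('wrist');p2,_=camera('scene');a=p[200:350,220:420];c=p2[180:300,240:400]
cv2.imwrite('pics/w3.png',np.hstack([cv2.resize(a,(400,300)),cv2.resize(c,(400,300))])[:,:,::-1])"
```

```text
[-31.64418608 -68.28787009 135.07910216] (np.float64(36.360095414599556), np.float64(-11.56481164152403)) [-5.7708204   3.1467632  -0.17624003] [ 0.37998631  1.77395597 -0.10358905]
[[-0.805 -0.006 -0.593]
 [-0.013  1.     0.008]
 [ 0.593  0.014 -0.805]]
```

View pics/w3.png

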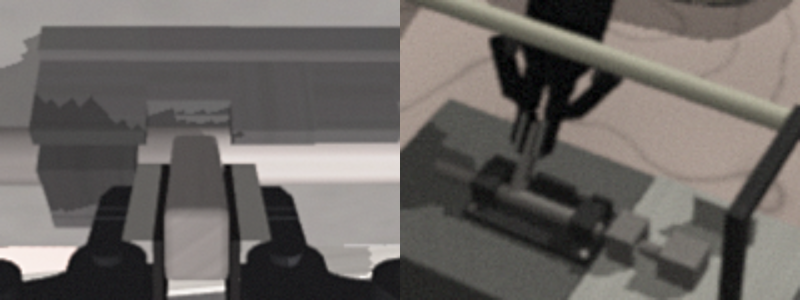

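The handle is held between the pads and lifted clear of the notch. I'll lift it slightly more, then slide along +y.

>>> {"fn": "servo_tool", "kwargs": {
  "rows": [
    {"offset": [-0.065, 0, 0], "yaw": 0, "claw": 1},
    {"offset": [-0.065, 0.1, 0], "yaw": 0, "claw": 1},
    {"offset": [-0.067, 0.2, 0.002], "yaw": 0, "claw": 1},
    {"offset": [-0.067, 0.3, 0.004], "yaw": 0, "claw": 1},
    {"offset": [-0.067, 0.38, 0.005], "yaw": 0, "claw": 1},
    {"offset": [-0.067, 0.38, 0.005], "yaw": 0, "claw": 1}
  ]
}}

```text
time: 25.42
ee_pos: [0.561, -0.0206, 0.1311]
tcp_rot: [179.4, 36.4, 167.6]
wrist_force: [-1.2, 1.7, -9.1]
opening: 0.0112
grasp_force: 35.9
```

>>> {"fn": "servo_tool", "kwargs": {
  "rows": [
    {"offset": [0, 0.05, 0.001], "yaw": 0, "claw": 1},
    {"offset": [0, 0.1, 0.001], "yaw": 0, "claw": 1},
    {"offset": [0, 0.1, 0.001], "yaw": 0, "claw": 1}
  ]
}}

```text
time: 25.8
ee_pos: [0.563, -0.0125, 0.1312]
tcp_rot: [179.5, 36.5, 167.5]
wrist_force: [-3.4, -4.8, -8.8]
opening: 0.0112
grasp_force: 35.8
```

```bash
python3 -c "
from h import *
o=get_obs();print(tob(o['ee_pos']-R()[:,2]*.010),tilt(),bR(b[2]).T@o['wrist_force'],o['torque'])"
```

```text
[-26.20246545 -20.81810142 139.21769086] (np.float64(36.462209597980774), np.float64(-11.735184486679662)) [-2.20204683 -5.40526897 -8.78671326] [-0.77462179  2.5151085  -0.97713186]
```

>>> {"fn": "servo_tool", "kwargs": {
  "rows": [
    {"offset": [0, 0.03, 0], "yaw": 0, "claw": 1},
    {"offset": [0, 0.03, 0], "yaw": 0, "claw": 1}
  ],
  "squeeze": 60
}}

```text
time: 26.05
ee_pos: [0.5634, -0.0104, 0.1311]
tcp_rot: [179.6, 36.5, 167.4]
wrist_force: [-5.2, -8.9, -7.7]
opening: 0.011
grasp_force: 60.7
```

>>> {"fn": "servo_tool", "kwargs": {
  "rows": [
    {"offset": [0, 0.025, 0], "yaw": 0, "claw": 1},
    {"offset": [0, 0.025, 0], "yaw": 0, "claw": 1}
  ]
}}

```text
time: 26.3
ee_pos: [0.5639, -0.0081, 0.1311]
tcp_rot: [179.6, 36.5, 167.4]
wrist_force: [-5.1, -9.5, -8.4]
opening: 0.011
grasp_force: 60.7
```

>>> {"fn": "servo_tool", "kwargs": {
  "rows": [
    {"offset": [0, 0.02, 0], "yaw": 0, "claw": 1},
    {"offset": [0, 0.02, 0], "yaw": 0, "claw": 1}
  ]
}}

```text
time: 26.55
ee_pos: [0.5643, -0.0063, 0.1312]
tcp_rot: [179.6, 36.5, 167.4]
wrist_force: [-6.0, -11.2, -7.5]
opening: 0.0109
grasp_force: 60.7
```

```bash
python3 -c "
from h import *
o=get_obs();print(tob(o['ee_pos']-R()[:,2]*.010),tilt(),bR(b[2]).T@o['wrist_force'],o['torque'])"
```

```text
[-26.29476916 -14.42621467 139.20006479] (np.float64(36.46021419115085), np.float64(-11.971789297344396)) [ -3.36543544 -12.2212778   -7.4867303 ] [-1.61817544  2.79099417 -1.75980088]
```

>>> {"fn": "servo_tool", "kwargs": {
  "rows": [
    {"offset": [0, 0.02, 0], "yaw": 0, "claw": 1},
    {"offset": [0, 0.02, 0], "yaw": 0, "claw": 1}
  ]
}}

```text
time: 26.8
ee_pos: [0.5647, -0.0044, 0.1311]
tcp_rot: [179.6, 36.5, 167.4]
wrist_force: [-5.4, -10.3, -8.3]
opening: 0.0107
grasp_force: 60.7
```

>>> {"fn": "servo_tool", "kwargs": {
  "rows": [
    {"offset": [0, 0.015, 0], "yaw": 0, "claw": 1},
    {"offset": [0, 0.015, 0], "yaw": 0, "claw": 1}
  ]
}}

```text
time: 27.05
ee_pos: [0.565, -0.0031, 0.1312]
tcp_rot: [179.7, 36.5, 167.4]
wrist_force: [-5.4, -12.2, -8.2]
opening: 0.011
grasp_force: 60.6
```

>>> {"fn": "servo_tool", "kwargs": {
  "rows": [
    {"offset": [0, 0.015, 0], "yaw": 0, "claw": 1},
    {"offset": [0, 0.015, 0], "yaw": 0, "claw": 1}
  ]
}}

```text
time: 27.3
ee_pos: [0.5653, -0.0017, 0.1311]
tcp_rot: [179.7, 36.5, 167.4]
wrist_force: [-5.0, -11.9, -8.9]
opening: 0.0113
grasp_force: 60.6
```

>>> {"fn": "servo_tool", "kwargs": {
  "rows": [
    {"offset": [0, 0.015, 0], "yaw": 0, "claw": 1},
    {"offset": [0, 0.015, 0], "yaw": 0, "claw": 1}
  ]
}}

```text
time: 27.55
ee_pos: [0.5654, -0.0013, 0.1311]
tcp_rot: [179.8, 36.5, 167.4]
wrist_force: [-7.5, -18.4, -6.2]
opening: 0.0111
grasp_force: 60.8
```

>>> {"fn": "servo_tool", "kwargs": {
  "rows": [
    {"offset": [0, 0.015, 0], "yaw": 0, "claw": 1},
    {"offset": [0, 0.015, 0], "yaw": 0, "claw": 1}
  ]
}}

```text
time: 27.8
ee_pos: [0.5654, -0.0013, 0.1311]
tcp_rot: [180.0, 36.5, 167.3]
wrist_force: [-11.2, -25.2, -4.7]
opening: 0.0107
grasp_force: 61.1
```

```bash
python3 -c "
from h import *
o=get_obs();print(tob(o['ee_pos']-R()[:,2]*.010),tilt(),bR(b[2]).T@o['wrist_force'],o['torque'])"
```

```text
[-26.35204286  -9.20148482 139.16479663] (np.float64(36.46745271719206), np.float64(-12.620994613815569)) [ -5.32089779 -27.04642036  -4.68877371] [-3.96680726  3.33066114 -3.45034797]
```

The stop is met at y≈−9 with the force jumping to 27 N. I'll ease the command back about 1.5 mm and lay the handle down along the arc.

>>> {"fn": "servo_tool", "kwargs": {
  "rows": [
    {"offset": [0, -0.015, 0], "yaw": 0, "claw": 1},
    {"offset": [0.075, -0.017, 0.001], "yaw": 0, "claw": 1},
    {"offset": [0.146, -0.017, 0.006], "yaw": 0, "claw": 1},
    {"offset": [0.215, -0.017, 0.018], "yaw": 0, "claw": 1},
    {"offset": [0.28, -0.017, 0.04], "yaw": 0, "claw": 1},
    {"offset": [0.28, -0.017, 0.04], "yaw": 0, "claw": 1}
  ]
}}

```text
time: 28.55
ee_pos: [0.5502, 0.0025, 0.1185]
tcp_rot: [179.6, 37.3, 167.2]
wrist_force: [2.3, -21.1, 7.2]
opening: 0.0106
grasp_force: 61.4
```

```bash
python3 -c "
from h import *
o=get_obs();print(tob(o['ee_pos']-R()[:,2]*.010),tilt(),bR(b[2]).T@o['wrist_force'],o['torque'])
p,d=camera('wrist');p2,_=camera('scene');a=p[200:350,220:420];c=p2[180:300,240:400]
cv2.imwrite('pics/w4.png',np.hstack([cv2.resize(a,(400,300)),cv2.resize(c,(400,300))])[:,:,::-1])"
```

```text
[-42.14799694  -8.97099697 126.47853335] (np.float64(37.285592362419585), np.float64(-12.185767410930467)) [  6.93581165 -20.00865014   7.16589105] [-3.99094578 -0.97129903 -2.74739784]
```

View pics/w4.png

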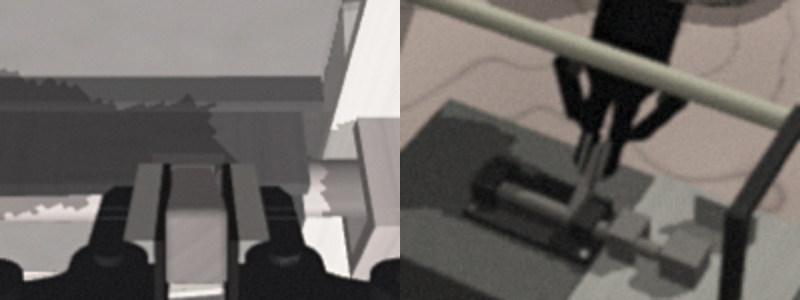

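>>> {"fn": "servo_tool", "kwargs": {
  "rows": [
    {"offset": [0.01, -0.012, 0.01], "yaw": 0, "claw": 1},
    {"offset": [0.02, -0.012, 0.015], "yaw": 0, "claw": 1},
    {"offset": [0.02, -0.012, 0.015], "yaw": 0, "claw": 1}
  ]
}}

```text
time: 29.02
ee_pos: [0.5501, 0.0023, 0.1182]
tcp_rot: [179.5, 37.4, 167.2]
wrist_force: [-6.0, -15.5, 16.7]
opening: 0.0108
grasp_force: 63.2
```

```bash
python3 -c "
from h import *
o=get_obs();print(tob(o['ee_pos']-R()[:,2]*.010),tilt(),bR(b[2]).T@o['wrist_force'],o['torque'],o['q'])"
```

```text
[-42.20302315  -9.21036574 126.12969184] (np.float64(37.41963385526416), np.float64(-11.96001829952378)) [ -2.35902413 -16.41685105  16.71515351] [-3.38767098 -0.95879083 -2.46422048] [  5.72067498 -31.43938415 -41.77005405  43.57876047 -10.63489851
  14.9101179 ]
```

It is blocked at about 52° with 17 N upward. The tight squeeze (pad rotation friction) and the side load on the stop likely cause this. I'll ease the squeeze to 20 N and back off y a little.

>>> {"fn": "servo_tool", "kwargs": {
  "rows": [
    {"offset": [0, -0.01, 0], "yaw": 0, "claw": 1},
    {"offset": [0.01, -0.015, 0.005], "yaw": 0, "claw": 1},
    {"offset": [0.02, -0.018, 0.012], "yaw": 0, "claw": 1},
    {"offset": [0.02, -0.018, 0.012], "yaw": 0, "claw": 1}
  ],
  "squeeze": 20
}}

```text
time: 29.52
ee_pos: [0.5495, 0.002, 0.1174]
tcp_rot: [179.3, 37.5, 167.2]
wrist_force: [-9.9, -7.6, 22.2]
opening: 0.0109
grasp_force: 64.1
```

```bash
python3 -c "
from h import *
o=get_obs();print(tob(o['ee_pos']-R()[:,2]*.010),tilt(),bR(b[2]).T@o['wrist_force'],o['torque'])"
```

```text
[-42.74756143  -9.65211043 125.28506705] (np.float64(37.51187838119995), np.float64(-11.639973606360465)) [-7.9172865  -9.62808281 22.22456086] [-2.29698237 -1.01215941 -1.70088841]
```

The grip is still tight at 64 N. I'll open the jaws slightly so they straddle the handle loosely, with the −y finger still holding it against the spring, and let it turn freely.

>>> {"fn": "servo_tool", "kwargs": {
  "rows": [
    {"offset": [0, 0.01, 0], "yaw": 0, "claw": 0.84},
    {"offset": [0, 0.02, 0], "yaw": 0, "claw": 0.84},
    {"offset": [0, 0.02, 0], "yaw": 0, "claw": 0.84},
    {"offset": [0, 0.02, 0], "yaw": 0, "claw": 0.84}
  ]
}}

```text
time: 30.02
ee_pos: [0.5472, 0.0037, 0.1119]
tcp_rot: [179.5, 37.0, 167.3]
wrist_force: [-4.2, -11.0, 5.0]
opening: 0.0136
grasp_force: 6.0
```

```bash
python3 -c "
from h import *
o=get_obs();print(tob(o['ee_pos']-R()[:,2]*.010),tilt(),bR(b[2]).T@o['wrist_force'],o['torque'],o['opening'])
p,d=camera('wrist');p2,_=camera('top');a=p[200:350,220:420];c=p2[190:265,300:400]
cv2.imwrite('pics/w5.png',np.hstack([cv2.resize(a,(400,300)),cv2.resize(c,(400,300),interpolation=cv2.INTER_CUBIC)])[:,:,::-1])"
```

```text
[-45.2957319   -8.47016306 119.85047955] (np.float64(36.98860376325948), np.float64(-11.810564125792336)) [ -1.67941354 -11.67818003   5.0150302 ] [-1.91706022  0.58295513 -1.54874542] 0.013571655192173192
```

View pics/w5.png

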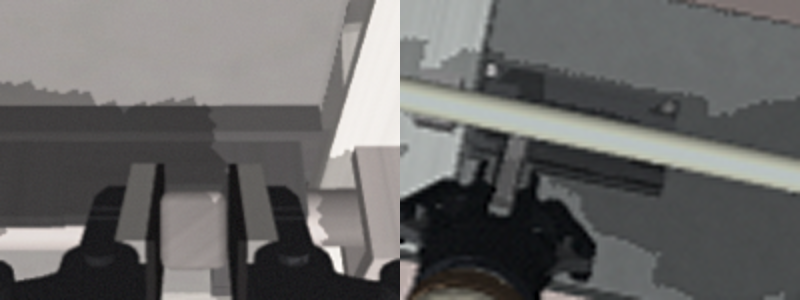

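The handle now shows only its end face, at crop (193,232), which suggests it dropped. I'll check its 3D position with depth.

```bash
python3 -c "
from h import *
H=np.array(camera_info('wrist')['hand_eye']);i=camera_info('wrist');o=get_obs();T=np.r_[np.c_[R(),o['ee_pos']],[[0,0,0,1]]]@H
t,d=camera('wrist')
for x,y in((316,300),(316,308),(316,316),(316,324),(316,332)):
    D=d[y,x];print(x,y,t[y,x],tob((T@[(x-i['cx'])/i['fx']*D,-(y-i['cy'])/i['fy']*D,-D,1])[:3]).round(1))
w=np.load('pics/w2.npz');T2=w['T']@H
for x,y in((323,293),(323,297),(323,301),(323,306),(323,310)):
    D=w['d'][y,x];print('rest',x,y,tob((T2@[(x-i['cx'])/i['fx']*D,-(y-i['cy'])/i['fy']*D,-D,1])[:3]).round(1))
"
```

```text
316 300 [142 134 131] [-65.9 -10.2 125.1]
316 308 [146 136 136] [-64.  -10.2 127.2]
316 316 [151 143 142] [-62.8 -10.2 129.7]
316 324 [153 146 144] [-61.7 -10.2 132.3]
316 332 [155 146 144] [-60.1 -10.2 134.5]
rest 323 293 [-64.  -69.5 126.2]
rest 323 297 [-63.2 -69.5 128.4]
rest 323 301 [-62.2 -69.5 130.4]
rest 323 306 [-59.1 -69.5 132.1]
rest 323 310 [-58.6 -69.5 134.4]
```

The handle end is at (−62.8, −10.2, 129.7), the same height and angle as at rest, so it lies in the lock notch. I'll open and retreat along the tool axis.

>>> {"fn": "servo_tool", "kwargs": {
  "rows": [
    {"offset": [0, 0, 0], "yaw": 0, "claw": 0.75},
    {"offset": [0, 0, 0], "yaw": 0, "claw": 0.6},
    {"offset": [0, 0, 0], "yaw": 0, "claw": 0.5},
    {"offset": [0, 0, 0], "yaw": 0, "claw": 0.5},
    {"offset": [0, 0, -0.3], "yaw": 0, "claw": 0.5},
    {"offset": [0, 0, -0.7], "yaw": 0, "claw": 0.5},
    {"offset": [0, 0, -0.7], "yaw": 0, "claw": 0.5}
  ]
}}

```text
time: 31.05
ee_pos: [0.505, 0.0144, 0.1682]
tcp_rot: [179.2, 36.9, 167.4]
wrist_force: [1.5, -0.0, 0.1]
opening: 0.0429
grasp_force: 0.0
```

```bash
python3 -c "
from h import *
H=np.array(camera_info('wrist')['hand_eye']);i=camera_info('wrist');o=get_obs();W=np.r_[np.c_[R(),o['ee_pos']],[[0,0,0,1]]]@H
t,d=camera('wrist');print(o['wrist_force'],o['opening'])
c=proj(box2w([(-60.6,-12,131),(-60,113,121)],b),'wrist',W);print(c)
v,u=np.mgrid[0:480,0:640];P=np.stack([(u-i['cx'])/i['fx']*d,-(v-i['cy'])/i['fy']*d,-d,np.ones_like(d)],-1)@W.T
B=(P[...,:3]-np.r_[b[:2],0])@bR(b[2])*1000
m=(B[...,0]<-45)&(B[...,0]>-80)&(B[...,1]>-90)&(B[...,1]<20)&(B[...,2]>110)&(B[...,2]<170)&(d>0)
print(m.sum(),B[m].min(0),B[m].max(0),B[m].mean(0))
m=(B[...,0]<-40)&(B[...,0]>-100)&(B[...,1]>95)&(B[...,1]<130)&(B[...,2]>105)&(B[...,2]<119)&(d>0)
print('tab',m.sum(),np.median(B[m],0))
"
```

```text
[ 1.46372632 -0.01803854  0.10056266] 0.04286848743897447
[[309.99079554 259.81297597]
 [524.5021587  245.61142062]]
572 [-66.07465124 -20.31901275 122.75945843] [-45.04295359  -8.65530536 135.77253432] [-61.80133575 -14.45749208 129.97872787]
tab 1121 [-66.10561572 112.33874884 112.10451331]
```

The handle stays at y≈−14.5, so the tip is at about 75 mm. It is down at rest height, the lid is shut and the gripper is clear. I'm handing in.

```bash
python3 -c "
from workcell import *
print(job_done())"
```

```text
the job is handed in; nothing more can be done
None
```

I pushed the lid shut against its stop and slid the bolt through the keeper to its stop. The handle now lies in the lock notch and stayed there when I let go. The job is handed in at about 31 s of the 58 s limit, but no verdict came back.

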